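Stow the frit pots in the clamp rack

TASK

Put the frit pots away in the stacking rack: turn its clamp knob to free the jaw and slide the jaw right back, then nest all the pots upright, one inside another, in a single stack on the rack's plate against its fixed V stop. Put the wooden lid on the top pot, slide the jaw in until it holds the stack against the fixed stop, turn the knob fully tight again, and leave the tools and jars around alone.

Things in the scene. Friction and masses are not known exactly. Their poses are not given: they have to be found in the camera images.
- pot1: stackable aluminium frit pot, 74 high, 220 g, round, loose and upright on the table. Body 51 in diameter up to 34, bottom edge chamfered; then a square shoulder and a collar 64 across, 34 to 74 (rim), with a bore 58 wide, 36 deep. The body fits the bore of the next pot until the shoulder meets its rim: each adds 40 to a stack. Origin: centre of the underside, z along its axis
- pot2: another pot, the same in every way as pot1. Three to five of the five pots are present; an absent one reads None
- pot3: another pot, the same in every way as pot1. Three to five of the five pots are present; an absent one reads None
- pot4: another pot, the same in every way as pot1. Three to five of the five pots are present; an absent one reads None
- pot5: another pot, the same in every way as pot1. Three to five of the five pots are present; an absent one reads None
- lid: wooden lid, 60 g: a round plug 53 across and 10 high that drops into a pot's bore, a disc 66 across (10 to 16) that then rests on the rim, and on it a straight handle 50 long, 14 thick, 16 to 46 high. Origin: centre of the plug's underside; z up, x along the handle. Starts loose on the table, plug down. On the top pot its origin is 64 above that pot's
- rack: the rack, fixed: grey plate 90 x 390 x 10 thick with a steel rail on it. Origin at table height below the stack's place; y runs along plate and rail, from the fixed V stop (-y side of the stack's place) to the knob; plate y = -85 to 305. V stop and jaw V are dark steel, 16 to 36 above the table, below the shoulder of a pot standing on the plate (44): they grip the body of the lowest pot
- seat (a point): the stack's place: the point on top of the plate (10 above the table) where the axis of the lowest pot stands when its body touches both faces of the fixed V stop
- jaw (a joint): travel of the sliding jaw (V opposite the fixed stop) along the rack's +y in m: 0 fully in, 0.100 fully back. Starts nearly in, too close for a pot; at 0.020 it just touches a pot standing at the seat against the fixed stop. Free, it slides with about 3 N of friction; with the knob tight a brake on the rail holds it. Move it by its carriage or by the knob on it
- jaw_mid (a point): the middle of the jaw's V, at its height above the table (26); moves with the jaw
- knob (a joint): the clamp knob, rad: 0 = tight (starts within 0.1 of that), 1.5 = end stop, fully loose. Anticlockwise seen from above loosens it and the value grows; the brake lets go by about 0.7. It takes some 0.15 N m to loosen, 0.25 to tighten, and stays where it is left
- knob_grip (a point): grip point on the knob's vertical axis, 81 above the table, 150 + jaw travel along the rack's y from the seat. Black plastic knob: a wing 64 long, 14 thick, 58 to 94 above the table, on a disc 40 across, on the jaw's steel carriage (50 x 56, top 50 above the table). The point turns with the knob, its y along the wing: at knob 0 along the rack's y, at 1.5 nearly across it
- jacks: bystander, to be left alone: steel jacks (tongs) lying flat, 240 long
- paddle: bystander, to be left alone: wooden paddle lying flat, 240 long
- wax_tin: bystander, to be left alone: round steel wax tin, 68 across, 32 high
- frit_jar: bystander, to be left alone: amber jar with a steel cap, 72 across, 100 high
- block: bystander, to be left alone: wooden block with a handle, 170 long, 40 high
- brush: bystander, to be left alone: brush lying flat
- glass_jar2: bystander, to be left alone: green jar with a black cap, 64 across, 85 high
Mind the look-alikes: they are no part of the job. Several things have the shape of the lid; the one meant has the colours described above.

How it is judged:
On the way, in this order (a step that is already met when the one before it is completed fails the run):
1. the clamp knob is loosened (value of joint knob above 1.1 rad), for 0.2 s.
2. the jaw is slid back (value of joint jaw above 0.075 m), for 0.2 s.
3. all the pots are nested in one upright stack at the seat and let go of (horizontal distance between each of pot1, pot2, pot3, pot4, pot5 and seat below 0.012 m and angle between each of pot1, pot2, pot3, pot4, pot5's own z axis and vertical below 0.07 rad and (z of pot1 in the frame of seat between -0.0035 and 0.0035 m or z of pot1 in the frame of seat between 0.0365 and 0.0435 m or z of pot1 in the frame of seat between 0.0765 and 0.0835 m or z of pot1 in the frame of seat between 0.1165 and 0.1235 m or z of pot1 in the frame of seat between 0.1565 and 0.1635 m) and linear speed of each of pot1, pot2, pot3, pot4, pot5 below 0.02 m/s and contact force between the fingers and pot1 below 0.1 N and (z of pot2 in the frame of seat between -0.0035 and 0.0035 m or z of pot2 in the frame of seat between 0.0365 and 0.0435 m or z of pot2 in the frame of seat between 0.0765 and 0.0835 m or z of pot2 in the frame of seat between 0.1165 and 0.1235 m or z of pot2 in the frame of seat between 0.1565 and 0.1635 m) and contact force between the fingers and pot2 below 0.1 N and (z of pot3 in the frame of seat between -0.0035 and 0.0035 m or z of pot3 in the frame of seat between 0.0365 and 0.0435 m or z of pot3 in the frame of seat between 0.0765 and 0.0835 m or z of pot3 in the frame of seat between 0.1165 and 0.1235 m or z of pot3 in the frame of seat between 0.1565 and 0.1635 m) and contact force between the fingers and pot3 below 0.1 N and (z of pot4 in the frame of seat between -0.0035 and 0.0035 m or z of pot4 in the frame of seat between 0.0365 and 0.0435 m or z of pot4 in the frame of seat between 0.0765 and 0.0835 m or z of pot4 in the frame of seat between 0.1165 and 0.1235 m or z of pot4 in the frame of seat between 0.1565 and 0.1635 m) and contact force between the fingers and pot4 below 0.1 N and (z of pot5 in the frame of seat between -0.0035 and 0.0035 m or z of pot5 in the frame of seat between 0.0365 and 0.0435 m or z of pot5 in the frame of seat between 0.0765 and 0.0835 m or z of pot5 in the frame of seat between 0.1165 and 0.1235 m or z of pot5 in the frame of seat between 0.1565 and 0.1635 m) and contact force between the fingers and pot5 below 0.1 N), for 0.3 s.
4. the jaw is slid in against the stack (value of joint jaw between 0.016 and 0.0245 m), for 0.2 s.
At the end, for the whole second after the job is handed in: every pot stands upright (0.07 rad) and still in one nested stack, within 12 mm of the seat's axis and 3.5 mm of a multiple of 40 mm above the plate; the lid lies flat on the top pot, within 16 mm of the axis; the jaw holds the stack (0.016 to 0.0245) and the knob is tight (below 0.25 rad) (all of step 3 and all of step 4 and horizontal distance between lid and seat below 0.016 m and angle between lid's own z axis and vertical below 0.07 rad and linear speed of lid below 0.02 m/s and (z of lid in the frame of seat between 0.1405 and 0.1475 m or z of lid in the frame of seat between 0.1805 and 0.1875 m or z of lid in the frame of seat between 0.2205 and 0.2275 m) and value of joint knob below 0.25 rad); the robot touches nothing.
It fails at once if a bystanding tool or jar is moved by more than 50 mm (distance of any of jacks, paddle, wax_tin, frit_jar, block, brush, glass_jar2 from where it was at the start of the episode above 0.05 m).
Of pot1, pot2, pot3, pot4, pot5 only 3 to 5 are there at a start; the rules pass over those that are not, and their reading is None.
At some moment in a run one of lid may be knocked a few centimetres aside while the robot is not near it.
It also fails if it takes over 210 s, if anything falls off the work surface, if the arm or the gripper's body presses on something with over 40 N, if the wrist force passes 120 N, or if a joint passes its speed limit or range.

ROBOT

A 7-joint arm with a two-finger parallel gripper is mounted at the origin on the work surface. World frame = base frame: x ahead of the robot, y to its left, z up, the work surface at z = 0. Lengths are in m, angles in rad, forces in N, time in s.
With the tool pointing down it reaches from about 0.425 to 0.925 m from the base axis. Payload 6.8 kg.
Tool frame: the origin (TCP) lies at the very end of the fingers, on their centre line; the grasp point (between the pads) lies 19 mm behind it; z points along the fingers, x is the direction in which the jaws open and shut, and the axes are right-handed (so a half turn about z gives the same grasp; the last joint's range is limited). The gripper opens to 85 mm and grips with 20 to 120 N. Pads are 22 mm wide; open, the fingers measure 114 mm over their backs; the gripper's body (76 mm by 85 mm) begins 54 mm behind the grasp point. The pads swing forward as they close: fully open they stand 13 mm farther back than shut.
Start: joints at [-1.454, 0.477, 0.022, 1.555, -0.011, 1.109, -0.083], TCP at [0.15, 0.658, 0.231] pointing down, gripper open.
Joint ranges: [-2.96, 2.96], [-0.34, 2.1], [-1.41, 1.46], [0.24, 2.44], [-1.37, 4.51], [0.17, 1.92], [-2.96, 2.96]. Speed limits (rad/s): [2.39, 2.39, 3.14, 3.14, 3.14, 3.14, 3.14].

INTERFACE

Orientations are given as a rotation vector (axis times angle).
In Python, from bench import get_obs, imaging, hand_in gives the robot as it stands.
- The arm moves only by the tool send_rows, never from a script. Its argument "motion" is a list of rows, each an object with "dp": the shift along the world's x, y, z in m, a list of three; "rot": the turn, a rotation vector about the world's x, y, z in rad, a list of three; "grip": the finger opening in m, from 0 to 0.0854. In form: [{"dp": [dx, dy, dz], "rot": [ax, ay, az], "grip": grip}, ...]. A call has 1 to 20 rows; each row shifts and turns the pose as measured when the row begins; what a row does not reach is not made up. A row lasts 1/8 s, in which the tool goes at most 62.5 mm and 10.7 degrees, less where a joint would pass 70% of its speed; a pose out of reach is approached as far as the arm can. A call is refused whole if a number of a shift passes 0.0625 or a number of a turn 0.188, either way. A call with a gripper value outside its range is refused whole. The fingers move at their own pace and stop on an object; "grip_force" is the grip in N (left out, the last holds). Time passes only in rows, so rows that do not move let the fingers close. It gives the time, the measured TCP pose, the force and the opening at its end, in the units of the state.
- get_obs(): the state, without advancing time (a new reading comes with each control period).
- imaging.grab_frame(name): name is "scene" or "side" or "wrist"; returns a dict with "img" (420x560x3 uint8, red, green, blue), "fx", "fy", "cx", "cy" (pixels), "R" (3x3) and "t" (3): a world point X has camera coordinates R X + t. Camera axes: x right, y down, z forward; pixel columns grow to the right and rows downward; lengths in m; the calibration is good to about 2 mm. A picture is of the moment at which its call begins. There is no depth.
- hand_in(): hands the job in, once; it reports no verdict.
The state is a dict: "clock": time; "joints": joint angles; "qvel": joint speeds; "tau": joint torques, N m; "tcp_pos": TCP position; "orientation": TCP orientation; "contact_force": force on the tool from outside, world axes, zero at the start; "moment": the same for the moment, N m; "grip_width": finger opening in m.
Only numpy, scipy, OpenCV 4.12 (cv2) and the standard library are available. Lean on these libraries where they do the work, as an engineer would, in place of code of your own. Each camera call takes 0.05 s, during which the arm holds its last target. There are 200 camera calls.

## Working session

There is one attempt and no reset: what is moved stays moved. The work goes in short steps, Python scripts to look and compute and a tool call to move; the robot and the scene stay as the last step left them, time stands still between calls to the robot, and variables do not carry over. Pictures are saved under pics/ and viewed, about 12 in all and at most 16, crops included, and the job is handed in when it is done.

Besides the shell and the picture viewer there is one more tool, called after "Emit:" as a command line: name --argument value ..., lists and objects as JSON in quotes. send_rows: Moves the arm, as the interface text tells. Its arguments: {"type":"object","properties":{"motion":{"type":"array","items":{"type":"object","properties":{"dp":{"type":"array","items":{"type":"number"}},"rot":{"type":"array","items":{"type":"number"}},"grip":{"type":"number"}}}},"grip_force":{"type":"number"}},"required":["motion"]}

```bash
ls; mkdir -p pics; cat > h.py <<'E'
import numpy as np, cv2
from bench import get_obs, imaging, hand_in
def grab(n,fn=None):
    f=imaging.grab_frame(n)
    if fn: cv2.imwrite('pics/'+fn,f['img'][:,:,::-1])
    return f
def ray(f,u,v,z):
    "pixel -> world point on plane z"
    R=np.array(f['R']);t=np.array(f['t']);C=-R.T@t
    d=R.T@np.array([(u-f['cx'])/f['fx'],(v-f['cy'])/f['fy'],1.])
    return C+d*(z-C[2])/d[2]
def proj(f,X):
    c=np.array(f['R'])@np.array(X)+np.array(f['t'])
    return np.array([f['fx']*c[0]/c[2]+f['cx'],f['fy']*c[1]/c[2]+f['cy']])
E
python3 - <<'E'
from h import *
import pickle
D={}
for n in ['scene','side','wrist']:
    f=grab(n,n+'0.png'); D[n]=f
    R=np.array(f['R']); print(n,f['fx'],f['cx'],f['cy'],(-R.T@f['t']).round(3),R[2].round(3))
pickle.dump(D,open('d0.pkl','wb'))
o=get_obs(); print({k:np.round(v,3) for k,v in o.items()})
a=np.hstack([cv2.imread('pics/scene0.png'),cv2.imread('pics/side0.png')])
E
```

```text
pics
scene 537.8597440344225 274.6415199242941 200.68401185623452 [ 1.129 -0.663  1.355] [-0.356  0.425 -0.832]
side 436.34278489566486 274.0314785655466 203.73764727553518 [0.457 0.839 0.82 ] [ 0.115 -0.742 -0.66 ]
wrist 294.8548324797815 279.8024195132799 205.45715964882012 [0.069 0.676 0.373] [ 0.311 -0.073 -0.948]
{'clock': np.float64(0.15), 'joints': array([-1.454,  0.478,  0.022,  1.556, -0.012,  1.109, -0.083]), 'qvel': array([-0.   , -0.001,  0.001, -0.002,  0.001,  0.001,  0.001]), 'tau': array([ 3.0000e-03, -5.9692e+01,  1.6100e+00, -2.8149e+01,  1.3000e-02,
        7.0000e-03,  0.0000e+00]), 'tcp_pos': array([0.15 , 0.658, 0.231]), 'orientation': array([ 2.456e+00,  1.958e+00, -2.000e-03]), 'contact_force': array([-0.427,  0.062, -0.461]), 'moment': array([-0.01, -0.04, -0.03]), 'grip_width': np.float64(0.086)}
```

View pics/scene0.png

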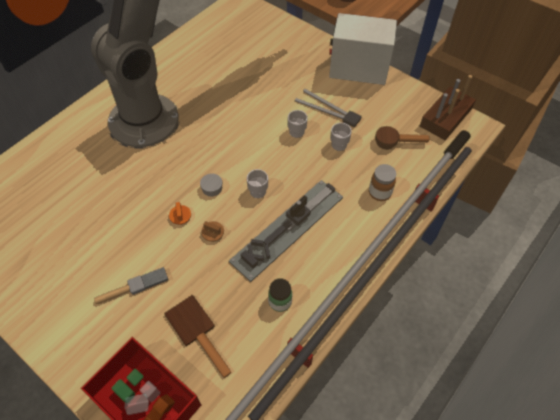

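View pics/side0.png

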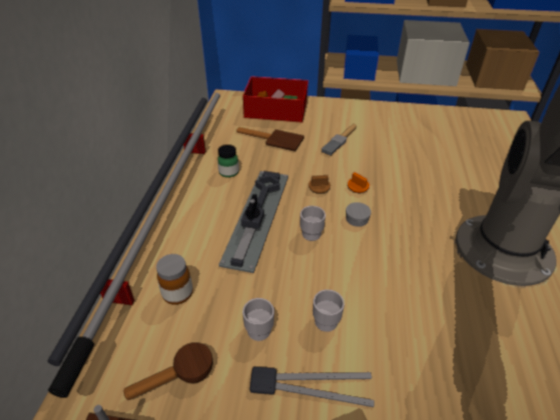

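The scene view shows three pots at (257,184), (297,124) and (340,138). The wooden lid is at (212,230) and an orange look-alike at (179,213). The rack runs from (240,262) to (335,192) with its knob near (297,210), and the wax tin is at (210,184).

```bash
python3 - <<'E'
from h import *
import pickle
D=pickle.load(open('d0.pkl','rb'))
s=D['scene'];d=D['side']
print('tcp',proj(s,get_obs()['tcp_pos']),proj(d,get_obs()['tcp_pos']),'base',proj(s,[0,0,0]))
for n,a,b,z in [('potA',(257,178),(312,214),.074),('potB',(297,118),(328,300),.074),('potC',(341,131),(259,311),.074),('lid',(212,232),(320,185),.016),('orange',(179,215),(358,184),.016),('tin',(210,180),(358,211),.032),('amber',(384,172),(172,265),.1),('green',(280,288),(228,152),.085),('knob',(297,205),(254,202),.09)]:
    print(n,ray(s,*a,z).round(3),ray(d,*b,z).round(3))
c1=s['img'][170:290,220:360]; c2=d['img'][160:280,200:340]
cv2.imwrite('pics/c1.png',np.hstack([cv2.resize(c,(400*1,343),interpolation=cv2.INTER_CUBIC) for c in (c1,c2)])[:,:,::-1])
# plate mask (grey-blue, low sat) in both
for f,bx in ((s,(220,170,350,285)),(d,(210,160,300,280))):
    im=f['img'];h=cv2.cvtColor(im,cv2.COLOR_RGB2HSV)
    m=(((h[...,1]<70)|(h[...,0]>40)&(h[...,0]<140))).astype(np.uint8)
    q=np.zeros_like(m);x0,y0,x1,y1=bx;q[y0:y1,x0:x1]=m[y0:y1,x0:x1]
    cs=cv2.findContours(q,0,2)[0];c=max(cs,key=cv2.contourArea)
    r=cv2.minAreaRect(c);
    ap=cv2.approxPolyDP(c,6,True)[:,0]
    for p in ap: print(p,ray(f,*p,.01).round(3))
    print()
E
```

```text
tcp [301.3187819  -15.94369675] [570.66513251 520.63523334] base [143.58181721 120.34169906]
potA [0.489 0.02  0.074] [0.487 0.025 0.074]
potB [0.434 0.28  0.074] [0.431 0.282 0.074]
potC [0.574 0.324 0.074] [0.568 0.33  0.074]
lid [ 0.484 -0.178  0.016] [ 0.477 -0.167  0.016]
orange [ 0.37  -0.197  0.016] [ 0.367 -0.189  0.016]
tin [ 0.362 -0.054  0.032] [ 0.368 -0.051  0.032]
amber [0.773 0.255 0.1  ] [0.77  0.261 0.1  ]
green [ 0.766 -0.214  0.085] [ 0.755 -0.195  0.085]
knob [0.645 0.011 0.09 ] [0.636 0.02  0.09 ]
[320 181] [0.614 0.168 0.01 ]
[305 194] [0.608 0.1   0.01 ]
[304 214] [0.65  0.042 0.01 ]
[293 217] [0.631 0.013 0.01 ]
[306 215] [0.657 0.043 0.01 ]
[300 224] [0.662 0.007 0.01 ]
[288 209] [0.602 0.025 0.01 ]
[229 261] [ 0.583 -0.214  0.01 ]
[251 280] [ 0.668 -0.219  0.01 ]
[341 198] [0.701 0.157 0.01 ]

[286 175] [ 0.583 -0.207  0.01 ]
[260 172] [ 0.664 -0.21   0.01 ]
[220 266] [0.693 0.174 0.01 ]
[253 271] [0.612 0.177 0.01 ]
```

View pics/c1.png

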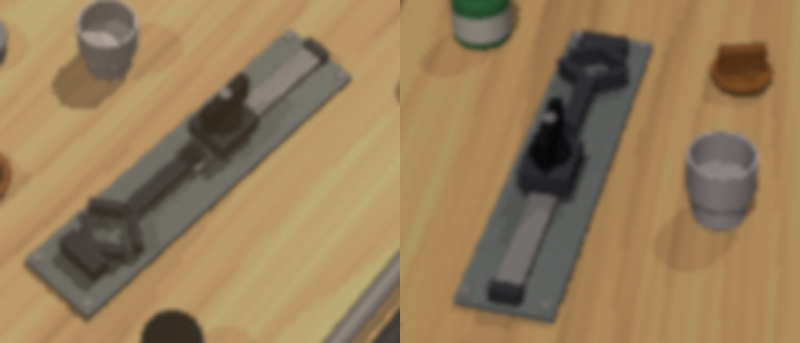

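The crop shows the V stop at the -y end of the plate, with the wing lying along the rack's y. The seat is at about (0.631,-0.132), the rack's y direction is about (0.08,0.997), and the knob is at about (0.641,0.02). I'll fly over the knob now.

Emit:
send_rows --motion '[{"dp": [0.035, -0.045, 0.003], "rot": [0, 0, -0.11], "grip": 0.085}, {"dp": [0.035, -0.045, 0.003], "rot": [0, 0, -0.11], "grip": 0.085}, {"dp": [0.035, -0.045, 0.003], "rot": [0, 0, -0.11], "grip": 0.085}, {"dp": [0.035, -0.045, 0.003], "rot": [0, 0, -0.11], "grip": 0.085}, {"dp": [0.035, -0.045, 0.003], "rot": [0, 0, -0.11], "grip": 0.085}, {"dp": [0.035, -0.045, 0.003], "rot": [0, 0, -0.11], "grip": 0.085}, {"dp": [0.035, -0.045, 0.003], "rot": [0, 0, -0.11], "grip": 0.085}, {"dp": [0.035, -0.045, 0.003], "rot": [0, 0, -0.11], "grip": 0.085}, {"dp": [0.035, -0.045, 0.003], "rot": [0, 0, -0.11], "grip": 0.085}, {"dp": [0.035, -0.045, 0.003], "rot": [0, 0, -0.11], "grip": 0.085}, {"dp": [0.035, -0.045, 0.003], "rot": [0, 0, -0.11], "grip": 0.085}, {"dp": [0.035, -0.045, 0.003], "rot": [0, 0, -0.11], "grip": 0.085}, {"dp": [0.035, -0.045, 0], "rot": [0, 0, -0.11], "grip": 0.085}, {"dp": [0.035, -0.045, 0], "rot": [0, 0, 0], "grip": 0.085}, {"dp": [0, 0, 0], "rot": [0, 0, 0], "grip": 0.085}]'

```text
clock: 2.02
tcp_pos: [0.648, 0.0035, 0.2652]
orientation: [-3.134, 0.2, 0.002]
contact_force: [-0.1, -0.3, 0.3]
grip_width: 0.0851
```

```bash
cat >> h.py <<'E'
from scipy.spatial.transform import Rotation as Ro
def st():
    o=get_obs();M=Ro.from_rotvec(o['orientation']).as_matrix()
    print('t %.1f'%o['clock'],'tcp',np.round(o['tcp_pos'],4),'yaw %.3f'%np.arctan2(M[1,0],M[0,0]),'tilt',M[:2,2].round(3),'F',np.round(o['contact_force'],1),'w %.4f'%o['grip_width'],'q',np.round(o['joints'],2))
E
python3 - <<'E'
from h import *
import pickle
st(); f=grab('wrist','w1.png'); pickle.dump(f,open('w1.pkl','wb'))
for X in [(0.641,0.02,.094),(0.631,-.132,.01)]: print(proj(f,X))
E
```

```text
t 2.0 tcp [0.648  0.0035 0.2652] yaw -0.127 tilt [-0.001  0.001] F [-0.1 -0.3  0.3] w 0.0851 q [-0.53  0.45  0.6   1.62 -0.27  1.16  0.01]
[272.60949139 171.25696405]
[280.92012232 258.69142948]
```

View pics/w1.png

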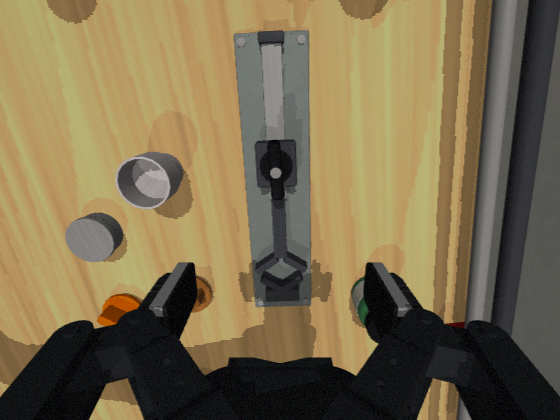

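The wrist view covers the whole rack: plate corners at (236,35), (308,31), (311,304) and (255,306), the knob's cap at (275,173) and its wing from (274,140) to (278,200). Pot A's rim is at (148,181). I'll work these out precisely.

```bash
python3 - <<'E'
from h import *
import pickle
f=pickle.load(open('w1.pkl','rb'));im=f['img']
h=cv2.cvtColor(im,cv2.COLOR_RGB2HSV)
m=((h[...,1]<80)|((h[...,0]>40)&(h[...,0]<140)))
q=np.zeros(m.shape,np.uint8);q[20:312,225:325]=m[20:312,225:325]*255
c=max(cv2.findContours(q,0,2)[0],key=cv2.contourArea)
ap=cv2.approxPolyDP(c,8,True)[:,0]
for p in ap: print(p,ray(f,*p,.01).round(4))
# plate sides: line fits
g=[]
for side in (0,1):
    P=[]
    for v in range(60,250,6):
        xs=np.where(q[v]>0)[0]; xs=xs[(xs>232)&(xs<318)]
        if len(xs): P.append(ray(f,(xs[0]-.5) if side==0 else xs[-1]+.5,v,.01)[:2])
    vx,vy,x0,y0=cv2.fitLine(np.float32(P),cv2.DIST_HUBER,0,.001,.001).ravel(); 
    if vy<0: vx,vy=-vx,-vy
    print('line',vx,vy,x0-vx/vy*y0,'x at y=0')
# wing
v=h[...,2]; w=np.zeros_like(q); w[130:215,255:300]=(v[130:215,255:300]<28)*255
c=max(cv2.findContours(w,0,2)[0],key=cv2.contourArea);print('wing',cv2.minAreaRect(c),cv2.boundingRect(c))
print('cap',ray(f,275.5,173,.094))
print('V apex rays',ray(f,281,287,.036),ray(f,279,259,.036))
# pot rim
e=cv2.Canny(cv2.GaussianBlur(im[...,1],(3,3),0),60,150)
print('potA rim ctr',ray(f,148,181,.074))
cv2.imwrite('pics/w1c.png',cv2.resize(im[125:310,225:325],(432,800*1)[:2] and (320,592),interpolation=cv2.INTER_CUBIC)[:,:,::-1])
E
```

```text
[307  30] [0.7   0.166 0.01 ]
[234  34] [0.6134 0.1728 0.01  ]
[256 306] [ 0.5806 -0.2115  0.01  ]
[310 304] [ 0.6669 -0.2187  0.01  ]
line 0.08493485 0.9963865 0.59743625 x at y=0
line 0.088049755 0.9961161 0.6866743 x at y=0
wing ((275.5, 169.5), (59.0, 31.0), 90.0) (260, 140, 32, 60)
cap [0.64384258 0.01770698 0.094     ]
V apex rays [ 0.62697709 -0.16401547  0.036     ] [ 0.62996418 -0.1179755   0.036     ]
potA rim ctr [0.49492293 0.02287008 0.074     ]
```

View pics/w1c.png

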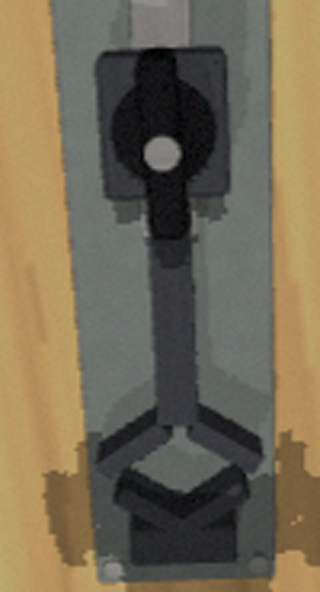

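The rack's y direction is (0.0865, 0.996), the seat is at about (0.6307,-0.1325) and the knob at about (0.6437,0.018). Next is aligning, descending and gripping the wing.

Emit:
send_rows --motion '[{"dp": [-0.0042, 0.0142, -0.02], "rot": [0, 0, 0.07], "grip": 0.085}, {"dp": [0, 0, -0.03], "rot": [0, 0, 0], "grip": 0.06}, {"dp": [0, 0, -0.03], "rot": [0, 0, 0], "grip": 0.06}, {"dp": [0, 0, -0.03], "rot": [0, 0, 0], "grip": 0.06}, {"dp": [0, 0, -0.03], "rot": [0, 0, 0], "grip": 0.06}, {"dp": [0, 0, -0.03], "rot": [0, 0, 0], "grip": 0.06}, {"dp": [0, 0, -0.02], "rot": [0, 0, 0], "grip": 0.06}, {"dp": [0, 0, -0.008], "rot": [0, 0, 0], "grip": 0.06}, {"dp": [0, 0, 0], "rot": [0, 0, 0], "grip": 0.06}]' --grip_force 60

```text
clock: 3.2
tcp_pos: [0.6385, 0.0364, 0.061]
orientation: [-3.129, 0.054, 0.008]
contact_force: [-0.3, -0.1, 0.8]
grip_width: 0.06
```

```bash
python3 -c "
from h import *
st()"
```

```text
t 3.2 tcp [0.6385 0.0364 0.061 ] yaw -0.035 tilt [-0.005  0.012] F [-0.3 -0.1  0.8] w 0.0600 q [-0.47  0.66  0.45  1.79 -0.41  0.79  0.16]
```

Emit:
send_rows --motion '[{"dp": [0.0045, -0.0187, 0.001], "rot": [-0.012, -0.005, -0.02], "grip": 0.06}, {"dp": [0, 0, 0], "rot": [0, 0, 0], "grip": 0.06}, {"dp": [0, 0, 0], "rot": [0, 0, 0], "grip": 0.06}]'

```text
clock: 3.58
tcp_pos: [0.6452, 0.0155, 0.0648]
orientation: [3.14, -0.09, 0.008]
contact_force: [-0.6, -0.8, 0.0]
grip_width: 0.0601
```

```bash
python3 -c "
from h import *
st()"
```

```text
t 3.6 tcp [0.6452 0.0155 0.0648] yaw -0.057 tilt [ 0.005 -0.   ] F [-0.6 -0.8  0. ] w 0.0601 q [-0.45  0.66  0.47  1.78 -0.4   0.79  0.16]
```

Emit:
send_rows --motion '[{"dp": [-0.0013, 0.002, -0.002], "rot": [0, 0, 0], "grip": 0.04}, {"dp": [0, 0, 0], "rot": [0, 0, 0], "grip": 0.02}, {"dp": [0, 0, 0], "rot": [0, 0, 0], "grip": 0.0}, {"dp": [0, 0, 0], "rot": [0, 0, 0], "grip": 0.0}, {"dp": [0, 0, 0], "rot": [0, 0, 0], "grip": 0.0}, {"dp": [0, 0, 0], "rot": [0, 0, 0], "grip": 0.0}]' --grip_force 50

```text
clock: 4.32
tcp_pos: [0.6448, 0.0178, 0.0634]
orientation: [3.14, -0.088, 0.011]
contact_force: [0.4, -0.0, 0.4]
grip_width: 0.0131
```

```bash
python3 -c "
from h import *
st();print(get_obs()['moment'])"
```

```text
t 4.3 tcp [0.6448 0.0178 0.0634] yaw -0.056 tilt [ 0.007 -0.001] F [ 0.4 -0.   0.4] w 0.0131 q [-0.46  0.66  0.47  1.79 -0.4   0.78  0.16]
[-0.02215189  0.02358165  0.0725733 ]
```

Gripped, opening 13 mm. I'll turn it anticlockwise.

Emit:
send_rows --motion '[{"dp": [0, 0, 0], "rot": [0, 0, 0.14], "grip": 0.0}, {"dp": [0, 0, 0], "rot": [0, 0, 0.14], "grip": 0.0}, {"dp": [0, 0, 0], "rot": [0, 0, 0.14], "grip": 0.0}, {"dp": [0, 0, 0], "rot": [0, 0, 0.14], "grip": 0.0}, {"dp": [0, 0, 0], "rot": [0, 0, 0.14], "grip": 0.0}, {"dp": [0, 0, 0], "rot": [0, 0, 0.14], "grip": 0.0}, {"dp": [0, 0, 0], "rot": [0, 0, 0.14], "grip": 0.0}, {"dp": [0, 0, 0], "rot": [0, 0, 0.14], "grip": 0.0}]'

```text
clock: 5.32
tcp_pos: [0.6454, 0.0182, 0.0633]
orientation: [-2.679, -1.634, -0.012]
contact_force: [1.4, 0.7, -0.7]
grip_width: 0.0135
```

```bash
python3 -c "
from h import *
st();print(get_obs()['moment'])"
```

```text
t 5.3 tcp [0.6454 0.0182 0.0633] yaw 1.095 tilt [0.004 0.007] F [ 1.4  0.7 -0.7] w 0.0135 q [-0.24  0.62  0.16  1.77 -0.15  0.76  1.09]
[-0.21845446 -0.09334439 -0.19474577]
```

Emit:
send_rows --motion '[{"dp": [-0.001, 0, 0], "rot": [0, 0, 0.13], "grip": 0.0}, {"dp": [0, 0, 0], "rot": [0, 0, 0.12], "grip": 0.0}, {"dp": [0, 0, 0], "rot": [0, 0, 0], "grip": 0.0}, {"dp": [0, 0, 0], "rot": [0, 0, 0], "grip": 0.0}]'

```text
clock: 5.82
tcp_pos: [0.6454, 0.0183, 0.0633]
orientation: [-2.449, -1.961, -0.014]
contact_force: [0.8, -0.4, 0.1]
grip_width: 0.0132
```

```bash
python3 -c "
from h import *
st();print(get_obs()['moment'])"
```

```text
t 5.8 tcp [0.6454 0.0183 0.0633] yaw 1.351 tilt [0.005 0.009] F [ 0.8 -0.4  0.1] w 0.0132 q [-0.19  0.62  0.09  1.76 -0.09  0.76  1.3 ]
[-0.37526987 -0.02274423  0.14745956]
```

Emit:
send_rows --motion '[{"dp": [0.0009, 0.011, 0], "rot": [0, 0, 0], "grip": 0.0}, {"dp": [0.0009, 0.011, 0], "rot": [0, 0, 0], "grip": 0.0}, {"dp": [0.0009, 0.011, 0], "rot": [0, 0, 0], "grip": 0.0}, {"dp": [0.0009, 0.011, 0], "rot": [0, 0, 0], "grip": 0.0}, {"dp": [0.0009, 0.011, 0], "rot": [0, 0, 0], "grip": 0.0}, {"dp": [0.0009, 0.011, 0], "rot": [0, 0, 0], "grip": 0.0}, {"dp": [0.0009, 0.011, 0], "rot": [0, 0, 0], "grip": 0.0}, {"dp": [0, 0.008, 0], "rot": [0, 0, 0], "grip": 0.0}, {"dp": [0, 0, 0], "rot": [0, 0, 0], "grip": 0.0}]'

```text
clock: 6.95
tcp_pos: [0.6529, 0.1053, 0.0633]
orientation: [2.457, 1.956, 0.012]
contact_force: [1.7, -1.6, 0.0]
grip_width: 0.0129
```

```bash
python3 -c "
from h import *
st();print(get_obs()['moment'])"
```

```text
t 7.0 tcp [0.6529 0.1053 0.0633] yaw 1.345 tilt [0.007 0.004] F [ 1.7 -1.6  0. ] w 0.0129 q [-0.32  0.64  0.1   1.72 -0.09  0.78  1.16]
[-0.50790907 -0.20291294  0.02745082]
```

Emit:
send_rows --motion '[{"dp": [0, 0, 0], "rot": [0, 0, 0], "grip": 0.06}, {"dp": [0, 0, 0], "rot": [0, 0, 0], "grip": 0.06}, {"dp": [0, 0, 0.03], "rot": [0, 0, 0], "grip": 0.085}, {"dp": [0, 0, 0.05], "rot": [0, 0, 0], "grip": 0.085}, {"dp": [0, 0, 0.05], "rot": [0, 0, 0], "grip": 0.085}, {"dp": [-0.02, -0.011, 0.05], "rot": [0, 0, -0.17], "grip": 0.085}, {"dp": [-0.024, -0.012, 0], "rot": [0, 0, -0.17], "grip": 0.085}, {"dp": [-0.024, -0.012, 0], "rot": [0, 0, -0.17], "grip": 0.085}, {"dp": [-0.024, -0.012, 0], "rot": [0, 0, -0.17], "grip": 0.085}, {"dp": [-0.024, -0.012, 0], "rot": [0, 0, -0.17], "grip": 0.085}, {"dp": [-0.024, -0.012, 0], "rot": [0, 0, -0.17], "grip": 0.085}, {"dp": [-0.024, -0.012, 0], "rot": [0, 0, -0.17], "grip": 0.085}, {"dp": [0, 0, 0], "rot": [0, 0, -0.12], "grip": 0.085}, {"dp": [0, 0, 0], "rot": [0, 0, 0], "grip": 0.085}, {"dp": [0, 0, 0], "rot": [0, 0, 0], "grip": 0.085}]'

```text
clock: 8.82
tcp_pos: [0.4758, 0.029, 0.2481]
orientation: [-3.129, 0.001, -0.021]
contact_force: [-0.4, -0.6, 0.0]
grip_width: 0.0855
```

```bash
cat >> h.py <<'E'
def rim(f,guess,z,r,lo=None):
    """circle at height z: sample edge along rays around guess, fit circle in world plane; guess world xy"""
    g=cv2.GaussianBlur(cv2.cvtColor(f['img'],cv2.COLOR_RGB2GRAY),(3,3),0)
    uv=np.array(cv2.HoughCircles(g,cv2.HOUGH_GRADIENT,1,10,param1=120,param2=18,minRadius=lo[0],maxRadius=lo[1])[0]) if lo else None
    p=proj(f,[*guess,z])
    c=min(uv,key=lambda q:np.hypot(*(q[:2]-p)))
    return p,c,ray(f,c[0],c[1],z)
E
python3 - <<'E'
from h import *
import pickle
st(); f=grab('wrist','w2.png'); pickle.dump(f,open('w2.pkl','wb'))
p=proj(f,[.489,.022,.074]);q=proj(f,[.489+.032,.022,.074]);print(p,q-p)
R=int(abs(q-p)[0])
print(rim(f,(.489,.022),.074,.032,(R-5,R+6)))
E
```

```text
t 8.8 tcp [0.4758 0.029  0.2481] yaw -0.001 tilt [0.013 0.012] F [-0.4 -0.6  0. ] w 0.0855 q [-0.52  0.12  0.37  2.02 -0.06  0.99 -0.12]
[290.6130803  192.29685029] [28.6444256  -0.12952066]
(array([290.6130803 , 192.29685029]), array([287.5, 193.5,  26.7], dtype=float32), array([0.48553677, 0.02062473, 0.074     ]))
```

View pics/w2.png

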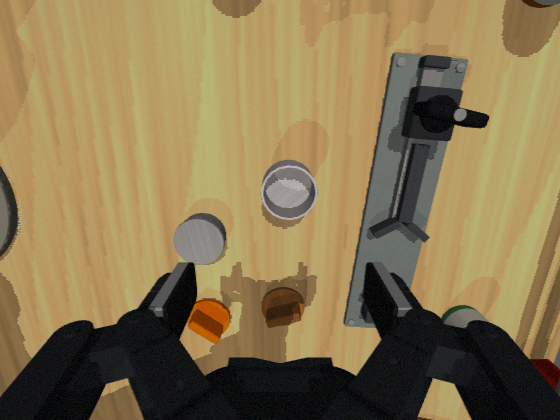

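Pot A's rim is at (288.5,192.5), which gives about (0.487,0.021). The knob's wing now stands across the rack and the jaw is back. I'll descend in two stages.

Emit:
send_rows --motion '[{"dp": [0.011, -0.008, 0], "rot": [-0.012, 0.013, 0], "grip": 0.085}, {"dp": [0, 0, -0.03], "rot": [0, 0, 0], "grip": 0.085}, {"dp": [0, 0, -0.04], "rot": [0, 0, 0], "grip": 0.085}, {"dp": [0, 0, -0.04], "rot": [0, 0, 0], "grip": 0.085}, {"dp": [0, 0, -0.03], "rot": [0, 0, 0], "grip": 0.085}, {"dp": [0, 0, 0], "rot": [0, 0, 0], "grip": 0.085}, {"dp": [0, 0, 0], "rot": [0, 0, 0], "grip": 0.085}]'

```text
clock: 9.75
tcp_pos: [0.495, 0.0187, 0.1052]
orientation: [3.138, 0.008, 0.005]
contact_force: [0.6, 0.3, 0.3]
grip_width: 0.0849
```

```bash
python3 -c "
from h import *
st()"
```

```text
t 9.8 tcp [0.495  0.0187 0.1052] yaw 0.005 tilt [ 0.003 -0.004] F [0.6 0.3 0.3] w 0.0849 q [-0.45  0.37  0.34  2.11 -0.18  0.69  0.02]
```

Emit:
send_rows --motion '[{"dp": [-0.008, 0.002, 0], "rot": [0, 0, 0], "grip": 0.085}, {"dp": [0, 0, -0.018], "rot": [0, 0, 0], "grip": 0.085}, {"dp": [0, 0, -0.018], "rot": [0, 0, 0], "grip": 0.085}, {"dp": [0, 0, -0.018], "rot": [0, 0, 0], "grip": 0.085}, {"dp": [0, 0, -0.012], "rot": [0, 0, 0], "grip": 0.085}, {"dp": [0, 0, 0], "rot": [0, 0, 0], "grip": 0.085}]'

```text
clock: 10.5
tcp_pos: [0.4904, 0.0226, 0.0442]
orientation: [-3.141, -0.011, -0.024]
contact_force: [-0.8, -0.4, 0.1]
grip_width: 0.085
```

```bash
python3 -c "
from h import *
st()"
```

```text
t 10.5 tcp [0.4904 0.0226 0.0442] yaw 0.007 tilt [0.015 0.   ] F [-0.8 -0.4  0.1] w 0.0850 q [-0.41  0.47  0.28  2.16 -0.25  0.53  0.07]
```

Emit:
send_rows --motion '[{"dp": [-0.003, -0.001, -0.006], "rot": [0, 0.015, 0], "grip": 0.085}, {"dp": [0, 0, 0], "rot": [0, 0, 0], "grip": 0.07}, {"dp": [0, 0, 0], "rot": [0, 0, 0], "grip": 0.05}, {"dp": [0, 0, 0], "rot": [0, 0, 0], "grip": 0.04}, {"dp": [0, 0, 0], "rot": [0, 0, 0], "grip": 0.04}, {"dp": [0, 0, 0], "rot": [0, 0, 0], "grip": 0.04}]' --grip_force 40

```text
clock: 11.25
tcp_pos: [0.4881, 0.0217, 0.0397]
orientation: [-3.14, -0.011, -0.002]
contact_force: [-1.1, 0.6, -2.0]
grip_width: 0.0635
```

```bash
python3 -c "
from h import *
st()"
```

```text
t 11.2 tcp [0.4881 0.0217 0.0397] yaw 0.007 tilt [0.001 0.001] F [-1.1  0.6 -2. ] w 0.0635 q [-0.4   0.48  0.28  2.16 -0.25  0.54  0.07]
```

Emit:
send_rows --motion '[{"dp": [0, 0, 0.03], "rot": [0, 0, 0], "grip": 0.04}, {"dp": [0, 0, 0.05], "rot": [0, 0, 0], "grip": 0.04}, {"dp": [0, 0, 0.04], "rot": [0, 0, 0], "grip": 0.04}, {"dp": [0.02, -0.022, 0], "rot": [0, 0, 0], "grip": 0.04}, {"dp": [0.026, -0.027, 0], "rot": [0, 0, 0], "grip": 0.04}, {"dp": [0.026, -0.027, 0], "rot": [0, 0, 0], "grip": 0.04}, {"dp": [0.026, -0.027, 0], "rot": [0, 0, 0], "grip": 0.04}, {"dp": [0.026, -0.027, 0], "rot": [0, 0, 0], "grip": 0.04}, {"dp": [0.02, -0.022, 0], "rot": [0, 0, 0], "grip": 0.04}, {"dp": [0, 0, 0], "rot": [0, 0, 0], "grip": 0.04}, {"dp": [0, 0, 0], "rot": [0, 0, 0], "grip": 0.04}]'

```text
clock: 12.62
tcp_pos: [0.6316, -0.1335, 0.1604]
orientation: [-3.14, -0.017, 0.009]
contact_force: [0.4, 0.2, -3.3]
grip_width: 0.0632
```

```bash
python3 -c "
from h import *
st()"
```

```text
t 12.6 tcp [ 0.6316 -0.1335  0.1604] yaw 0.011 tilt [-0.006  0.002] F [ 0.4  0.2 -3.3] w 0.0632 q [-0.17  0.53  0.4   1.71 -0.24  0.96  0.33]
```

Emit:
send_rows --motion '[{"dp": [-0.001, 0.006, 0], "rot": [0, -0.006, 0], "grip": 0.04}, {"dp": [0, 0, -0.02], "rot": [0, 0, 0], "grip": 0.04}, {"dp": [0, 0, -0.02], "rot": [0, 0, 0], "grip": 0.04}, {"dp": [0, 0, -0.02], "rot": [0, 0, 0], "grip": 0.04}, {"dp": [0, 0, -0.015], "rot": [0, 0, 0], "grip": 0.04}, {"dp": [0, 0, 0], "rot": [0, 0, 0], "grip": 0.04}, {"dp": [0, 0, 0], "rot": [0, 0, 0], "grip": 0.04}]'

```text
clock: 13.5
tcp_pos: [0.6272, -0.1213, 0.079]
orientation: [-3.136, -0.027, 0.005]
contact_force: [-0.4, -0.6, -2.1]
grip_width: 0.0632
```

```bash
python3 -c "
from h import *
st()"
```

```text
t 13.5 tcp [ 0.6272 -0.1213  0.079 ] yaw 0.017 tilt [-0.003  0.005] F [-0.4 -0.6 -2.1] w 0.0632 q [-0.16  0.61  0.35  1.78 -0.29  0.8   0.35]
```

Emit:
send_rows --motion '[{"dp": [0.0042, -0.0065, 0], "rot": [-0.005, -0.003, -0.02], "grip": 0.04}, {"dp": [0, -0.0005, -0.01], "rot": [0, 0, 0], "grip": 0.04}, {"dp": [0, -0.0005, -0.01], "rot": [0, 0, 0], "grip": 0.04}, {"dp": [0, -0.0005, -0.005], "rot": [0, 0, 0], "grip": 0.04}, {"dp": [0, 0, 0], "rot": [0, 0, 0], "grip": 0.04}]'

```text
clock: 14.12
tcp_pos: [0.6326, -0.1303, 0.0535]
orientation: [3.141, -0.008, 0.004]
contact_force: [-0.9, 0.4, -1.9]
grip_width: 0.0633
```

```bash
python3 -c "
from h import *
st()"
```

```text
t 14.1 tcp [ 0.6326 -0.1303  0.0535] yaw -0.005 tilt [ 0.002 -0.001] F [-0.9  0.4 -1.9] w 0.0633 q [-0.14  0.66  0.34  1.78 -0.3   0.76  0.36]
```

Emit:
send_rows --motion '[{"dp": [-0.001, 0, -0.004], "rot": [0, 0, 0], "grip": 0.04}, {"dp": [0, 0, -0.001], "rot": [0, 0, 0], "grip": 0.04}, {"dp": [0, 0, 0], "rot": [0, 0, 0], "grip": 0.04}]'

```text
clock: 14.5
tcp_pos: [0.6322, -0.1303, 0.05]
orientation: [3.141, -0.007, 0.006]
contact_force: [0.3, -0.1, -2.7]
grip_width: 0.0632
```

```bash
python3 -c "
from h import *
st()"
```

```text
t 14.5 tcp [ 0.6322 -0.1303  0.05  ] yaw -0.005 tilt [ 0.004 -0.   ] F [ 0.3 -0.1 -2.7] w 0.0632 q [-0.14  0.66  0.34  1.78 -0.31  0.75  0.36]
```

Emit:
send_rows --motion '[{"dp": [0, 0, -0.0012], "rot": [0, 0, 0], "grip": 0.04}, {"dp": [0, -0.002, 0], "rot": [0, 0, 0], "grip": 0.04}, {"dp": [0, -0.002, 0], "rot": [0, 0, 0], "grip": 0.04}]'

```text
clock: 14.88
tcp_pos: [0.6325, -0.1322, 0.0499]
orientation: [-3.139, 0.005, -0.006]
contact_force: [-1.8, 6.3, 4.4]
grip_width: 0.0629
```

```bash
python3 -c "
from h import *
st()"
```

```text
t 14.9 tcp [ 0.6325 -0.1322  0.0499] yaw -0.003 tilt [0.004 0.003] F [-1.8  6.3  4.4] w 0.0629 q [-0.13  0.66  0.34  1.78 -0.31  0.75  0.37]
```

Emit:
send_rows --motion '[{"dp": [0, 0, 0], "rot": [0, 0, 0], "grip": 0.085}, {"dp": [0, 0, 0], "rot": [0, 0, 0], "grip": 0.085}, {"dp": [0, 0, 0], "rot": [0, 0, 0], "grip": 0.085}, {"dp": [0, 0, 0.02], "rot": [0, 0, 0], "grip": 0.085}, {"dp": [0, 0, 0.04], "rot": [0, 0, 0], "grip": 0.085}, {"dp": [0, 0, 0.05], "rot": [0, 0, 0], "grip": 0.085}, {"dp": [0, 0, 0.05], "rot": [0, 0, 0], "grip": 0.085}, {"dp": [0, 0, 0.05], "rot": [0, 0, 0], "grip": 0.085}, {"dp": [0, 0.03, 0], "rot": [0, 0, 0], "grip": 0.085}, {"dp": [-0.0075, 0.05, 0], "rot": [0, 0, 0], "grip": 0.085}, {"dp": [-0.0075, 0.05, 0], "rot": [0, 0, 0], "grip": 0.085}, {"dp": [-0.0075, 0.05, 0], "rot": [0, 0, 0], "grip": 0.085}, {"dp": [-0.0075, 0.05, 0], "rot": [0, 0, 0], "grip": 0.085}, {"dp": [-0.0075, 0.05, 0], "rot": [0, 0, 0], "grip": 0.085}, {"dp": [-0.0075, 0.05, 0], "rot": [0, 0, 0], "grip": 0.085}, {"dp": [-0.0075, 0.05, 0], "rot": [0, 0, 0], "grip": 0.085}, {"dp": [-0.0075, 0.05, 0], "rot": [0, 0, 0], "grip": 0.085}, {"dp": [0, 0.03, 0], "rot": [0, 0, 0], "grip": 0.085}, {"dp": [0, 0, 0], "rot": [0, 0, 0], "grip": 0.085}, {"dp": [0, 0, 0], "rot": [0, 0, 0], "grip": 0.085}]'

```text
clock: 17.38
tcp_pos: [0.5698, 0.3314, 0.294]
orientation: [-3.138, 0.028, -0.051]
contact_force: [0.1, 0.6, -0.1]
grip_width: 0.085
```

```bash
python3 - <<'E'
from h import *
import pickle
st(); f=grab('wrist','w3.png'); pickle.dump(f,open('w3.pkl','wb'))
for g0 in ((.571,.327),(.433,.281)): print(rim(f,g0,.074,.032,(22,33)))
grab('side','s3.png')
a=cv2.imread('pics/w3.png'); b=cv2.resize(cv2.imread('pics/s3.png')[90:300,180:400],(440,420))
cv2.imwrite('pics/m3.png',cv2.resize(np.hstack([a,b]),(800,336)))
E
```

```text
t 17.4 tcp [0.5698 0.3314 0.294 ] yaw -0.018 tilt [0.033 0.003] F [ 0.1  0.6 -0.1] w 0.0850 q [-0.85  0.39  0.31  1.56 -0.11  1.17 -0.55]
(array([276.00498527, 179.22839304]), array([276.5, 176.5,  23.5], dtype=float32), array([0.57169874, 0.33048671, 0.074     ]))
(array([170.31972743, 216.60877636]), array([169.5, 210.5,  24.3], dtype=float32), array([0.4330809 , 0.28938883, 0.074     ]))
```

View pics/m3.png

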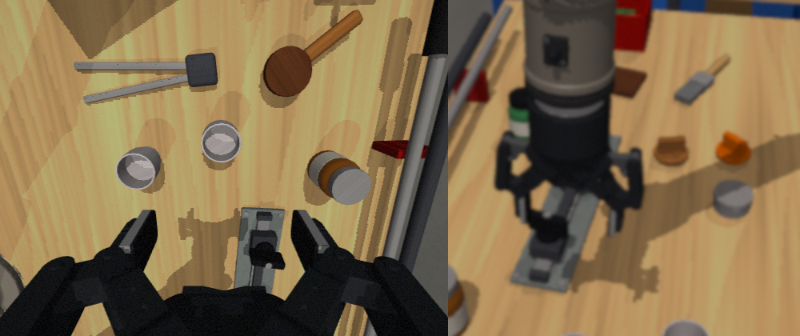

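Pot C's rim is at (276,177) in the wrist frame, giving about (0.572,0.330). Pot B's is at (170,210), giving about (0.433,0.289). I'll descend on C.

Emit:
send_rows --motion '[{"dp": [0.002, -0.001, 0], "rot": [-0.003, 0.033, 0.018], "grip": 0.085}, {"dp": [0, 0, -0.03], "rot": [0, 0, 0], "grip": 0.085}, {"dp": [0, 0, -0.04], "rot": [0, 0, 0], "grip": 0.085}, {"dp": [0, 0, -0.05], "rot": [0, 0, 0], "grip": 0.085}, {"dp": [0, 0, -0.04], "rot": [0, 0, 0], "grip": 0.085}, {"dp": [0, 0, -0.025], "rot": [0, 0, 0], "grip": 0.085}, {"dp": [0, 0, 0], "rot": [0, 0, 0], "grip": 0.085}, {"dp": [0, 0, 0], "rot": [0, 0, 0], "grip": 0.085}]'

```text
clock: 18.48
tcp_pos: [0.5772, 0.3179, 0.1095]
orientation: [-3.141, 0.027, -0.009]
contact_force: [0.3, 0.8, -0.2]
grip_width: 0.085
```

```bash
python3 - <<'E'
from h import *
st(); f=grab('wrist'); print(rim(f,(.572,.330),.074,.032,(30,60)), proj(f,(.604,.330,.074)))
E
```

```text
t 18.5 tcp [0.5772 0.3179 0.1095] yaw -0.017 tilt [0.006 0.001] F [ 0.3  0.8 -0.2] w 0.0850 q [-0.78  0.59  0.26  1.72 -0.19  0.86 -0.46]
(array([272.92556804, 220.2227535 ]), array([272.5, 219.5,  43.5], dtype=float32), array([0.57173746, 0.33050603, 0.074     ])) [322.4147691  219.32410828]
```

Emit:
send_rows --motion '[{"dp": [-0.0055, 0.0125, 0], "rot": [0, 0.006, 0], "grip": 0.085}, {"dp": [0, 0, 0], "rot": [0, 0, 0], "grip": 0.085}, {"dp": [0, 0.0005, -0.018], "rot": [0, 0, 0], "grip": 0.085}, {"dp": [0, 0.0005, -0.018], "rot": [0, 0, 0], "grip": 0.085}, {"dp": [0, 0.0005, -0.018], "rot": [0, 0, 0], "grip": 0.085}, {"dp": [0, 0, -0.013], "rot": [0, 0, 0], "grip": 0.085}, {"dp": [0, 0, 0], "rot": [0, 0, 0], "grip": 0.085}]'

```text
clock: 19.4
tcp_pos: [0.5712, 0.3333, 0.039]
orientation: [-3.14, 0.026, -0.001]
contact_force: [0.8, 0.6, 0.6]
grip_width: 0.0848
```

```bash
python3 -c "
from h import *
st()"
```

```text
t 19.4 tcp [0.5712 0.3333 0.039 ] yaw -0.016 tilt [0.    0.002] F [0.8 0.6 0.6] w 0.0848 q [-0.78  0.68  0.23  1.74 -0.22  0.75 -0.46]
```

Adjust y by -0.003, grip and lift.

Emit:
send_rows --motion '[{"dp": [0.0005, -0.003, 0.001], "rot": [0, 0, 0], "grip": 0.085}, {"dp": [0, 0, 0], "rot": [0, 0, 0], "grip": 0.085}, {"dp": [0, 0, 0], "rot": [0, 0, 0], "grip": 0.05}, {"dp": [0, 0, 0], "rot": [0, 0, 0], "grip": 0.04}, {"dp": [0, 0, 0], "rot": [0, 0, 0], "grip": 0.04}, {"dp": [0, 0, 0], "rot": [0, 0, 0], "grip": 0.04}]'

```text
clock: 20.15
tcp_pos: [0.5729, 0.3304, 0.0417]
orientation: [-3.138, 0.026, -0.004]
contact_force: [-1.0, -0.1, -1.3]
grip_width: 0.0633
```

```bash
python3 -c "
from h import *
st()"
```

```text
t 20.1 tcp [0.5729 0.3304 0.0417] yaw -0.017 tilt [0.003 0.003] F [-1.  -0.1 -1.3] w 0.0633 q [-0.78  0.68  0.23  1.74 -0.22  0.75 -0.46]
```

Emit:
send_rows --motion '[{"dp": [0, 0, 0.03], "rot": [0, 0, 0], "grip": 0.04}, {"dp": [0, 0, 0.05], "rot": [0, 0, 0], "grip": 0.04}, {"dp": [0, 0, 0.05], "rot": [0, 0, 0], "grip": 0.04}, {"dp": [0, -0.01, 0.03], "rot": [0, 0, 0], "grip": 0.04}, {"dp": [0.0075, -0.05, 0], "rot": [0, 0, 0], "grip": 0.04}, {"dp": [0.0075, -0.05, 0], "rot": [0, 0, 0], "grip": 0.04}, {"dp": [0.0075, -0.05, 0], "rot": [0, 0, 0], "grip": 0.04}, {"dp": [0.0075, -0.05, 0], "rot": [0, 0, 0], "grip": 0.04}, {"dp": [0.0075, -0.05, 0], "rot": [0, 0, 0], "grip": 0.04}, {"dp": [0.0075, -0.05, 0], "rot": [0, 0, 0], "grip": 0.04}, {"dp": [0.0075, -0.05, 0], "rot": [0, 0, 0], "grip": 0.04}, {"dp": [0.0075, -0.05, 0], "rot": [0, 0, 0], "grip": 0.04}, {"dp": [0, -0.035, 0], "rot": [0, 0, 0], "grip": 0.04}, {"dp": [0, -0.017, 0], "rot": [0, 0, 0], "grip": 0.04}, {"dp": [0, 0, 0], "rot": [0, 0, 0], "grip": 0.04}, {"dp": [0, 0, 0], "rot": [0, 0, 0], "grip": 0.04}]'

```text
clock: 22.15
tcp_pos: [0.6266, -0.1422, 0.2025]
orientation: [-3.138, 0.015, 0.007]
contact_force: [-0.7, 0.7, -2.1]
grip_width: 0.0629
```

```bash
python3 -c "
from h import *
st()"
```

```text
t 22.1 tcp [ 0.6266 -0.1422  0.2025] yaw -0.009 tilt [-0.005  0.004] F [-0.7  0.7 -2.1] w 0.0629 q [-0.15  0.47  0.39  1.68 -0.21  1.03  0.29]
```

Emit:
send_rows --motion '[{"dp": [0.006, 0.008, 0], "rot": [-0.004, -0.005, 0], "grip": 0.04}, {"dp": [0, 0, -0.02], "rot": [0, 0, 0], "grip": 0.04}, {"dp": [0, 0, -0.025], "rot": [0, 0, 0], "grip": 0.04}, {"dp": [0, 0, -0.015], "rot": [0, 0, 0], "grip": 0.04}, {"dp": [0, 0, 0], "rot": [0, 0, 0], "grip": 0.04}, {"dp": [0, 0, 0], "rot": [0, 0, 0], "grip": 0.04}]'

```text
clock: 22.9
tcp_pos: [0.6333, -0.126, 0.1374]
orientation: [-3.139, -0.0, 0.002]
contact_force: [0.3, 0.2, -2.1]
grip_width: 0.0632
```

```bash
python3 - <<'E'
from h import *
st()
a=grab('scene','s4.png')['img'];b=grab('side')['img'];w=grab('wrist')['img']
p=[cv2.resize(x,(400,400),interpolation=cv2.INTER_CUBIC) for x in (a[170:290,200:320],b[100:220,200:320])]
cv2.imwrite('pics/m4.png',np.hstack(p)[:,:,::-1])
E
```

```text
t 22.9 tcp [ 0.6333 -0.126   0.1374] yaw 0.000 tilt [-0.001  0.002] F [ 0.3  0.2 -2.1] w 0.0632 q [-0.16  0.55  0.36  1.73 -0.24  0.91  0.3 ]
```

View pics/m4.png

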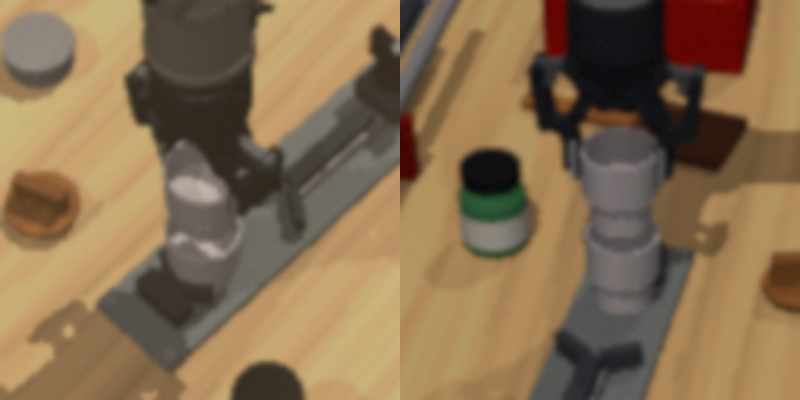

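Pot A stands upright in the V, and the held pot is just above it, in line. I'll nudge it over and lower it.

Emit:
send_rows --motion '[{"dp": [-0.0012, -0.006, 0], "rot": [0, 0, 0], "grip": 0.04}, {"dp": [0, 0, 0], "rot": [0, 0, 0], "grip": 0.04}, {"dp": [0, -0.0004, -0.01], "rot": [0, 0, 0], "grip": 0.04}, {"dp": [0, -0.0004, -0.01], "rot": [0, 0, 0], "grip": 0.04}, {"dp": [0, -0.0004, -0.01], "rot": [0, 0, 0], "grip": 0.04}, {"dp": [0, -0.0004, -0.008], "rot": [0, 0, 0], "grip": 0.04}, {"dp": [0, 0, 0], "rot": [0, 0, 0], "grip": 0.04}]'

```text
clock: 23.92
tcp_pos: [0.6324, -0.1336, 0.0976]
orientation: [-3.138, -0.0, -0.001]
contact_force: [0.2, 0.6, -2.5]
grip_width: 0.0632
```

```bash
python3 -c "
from h import *
st()"
```

```text
t 23.9 tcp [ 0.6324 -0.1336  0.0976] yaw 0.000 tilt [0.001 0.003] F [ 0.2  0.6 -2.5] w 0.0632 q [-0.13  0.6   0.34  1.75 -0.26  0.84  0.33]
```

Emit:
send_rows --motion '[{"dp": [0, 0.001, -0.003], "rot": [0, 0, 0], "grip": 0.04}, {"dp": [0, 0, -0.003], "rot": [0, 0, 0], "grip": 0.04}, {"dp": [0, 0, -0.001], "rot": [0, 0, 0], "grip": 0.04}, {"dp": [0, 0, -0.001], "rot": [0, 0, 0], "grip": 0.04}]'

```text
clock: 24.42
tcp_pos: [0.6332, -0.1334, 0.0917]
orientation: [-3.138, 0.001, -0.004]
contact_force: [-2.9, 1.6, 6.1]
grip_width: 0.063
```

```bash
python3 -c "
from h import *
st()"
```

```text
t 24.4 tcp [ 0.6332 -0.1334  0.0917] yaw -0.001 tilt [0.002 0.003] F [-2.9  1.6  6.1] w 0.0630 q [-0.13  0.6   0.34  1.76 -0.26  0.82  0.33]
```

Seated at the expected height. I'll release and go to pot B.

Emit:
send_rows --motion '[{"dp": [0, 0, 0], "rot": [0, 0, 0], "grip": 0.085}, {"dp": [0, 0, 0], "rot": [0, 0, 0], "grip": 0.085}, {"dp": [0, 0, 0], "rot": [0, 0, 0], "grip": 0.085}, {"dp": [0, 0, 0.02], "rot": [0, 0, 0], "grip": 0.085}, {"dp": [0, 0, 0.04], "rot": [0, 0, 0], "grip": 0.085}, {"dp": [0, 0, 0.05], "rot": [0, 0, 0], "grip": 0.085}, {"dp": [0, 0, 0.04], "rot": [0, 0, 0], "grip": 0.085}, {"dp": [-0.012, 0.025, 0], "rot": [0, 0, 0], "grip": 0.085}, {"dp": [-0.022, 0.046, 0], "rot": [0, 0, 0], "grip": 0.085}, {"dp": [-0.022, 0.046, 0], "rot": [0, 0, 0], "grip": 0.085}, {"dp": [-0.022, 0.046, 0], "rot": [0, 0, 0], "grip": 0.085}, {"dp": [-0.022, 0.046, 0], "rot": [0, 0, 0], "grip": 0.085}, {"dp": [-0.022, 0.046, 0], "rot": [0, 0, 0], "grip": 0.085}, {"dp": [-0.022, 0.046, 0], "rot": [0, 0, 0], "grip": 0.085}, {"dp": [-0.022, 0.046, 0], "rot": [0, 0, 0], "grip": 0.085}, {"dp": [-0.022, 0.046, 0], "rot": [0, 0, 0], "grip": 0.085}, {"dp": [-0.012, 0.024, 0], "rot": [0, 0, 0], "grip": 0.085}, {"dp": [0, 0, 0], "rot": [0, 0, 0], "grip": 0.085}, {"dp": [0, 0, 0], "rot": [0, 0, 0], "grip": 0.085}]'

```text
clock: 26.8
tcp_pos: [0.4302, 0.2899, 0.2711]
orientation: [-3.133, 0.015, -0.049]
contact_force: [-0.5, 0.3, 1.0]
grip_width: 0.0849
```

```bash
python3 - <<'E'
from h import *
st(); f=grab('wrist','w5.png'); print(rim(f,(.433,.286),.074,.032,(22,33)))
E
```

```text
t 26.8 tcp [0.4302 0.2899 0.2711] yaw -0.009 tilt [0.031 0.008] F [-0.5  0.3  1. ] w 0.0849 q [-0.88  0.16  0.18  1.91 -0.02  1.05 -0.71]
(array([277.92225229, 184.12541283]), array([276.5, 185.5,  23.2], dtype=float32), array([0.43129277, 0.28435286, 0.074     ]))
```

Emit:
send_rows --motion '[{"dp": [0.001, -0.004, 0], "rot": [-0.008, 0.031, 0], "grip": 0.085}, {"dp": [0, 0.001, -0.03], "rot": [0, 0, 0], "grip": 0.085}, {"dp": [0, 0.001, -0.04], "rot": [0, 0, 0], "grip": 0.085}, {"dp": [0, 0.001, -0.05], "rot": [0, 0, 0], "grip": 0.085}, {"dp": [0, 0.001, -0.035], "rot": [0, 0, 0], "grip": 0.085}, {"dp": [0, 0, 0], "rot": [0, 0, 0], "grip": 0.085}, {"dp": [0, 0, 0], "rot": [0, 0, 0], "grip": 0.085}]'

```text
clock: 27.72
tcp_pos: [0.4391, 0.2816, 0.115]
orientation: [3.141, -0.04, -0.001]
contact_force: [0.9, 0.1, -0.7]
grip_width: 0.0852
```

```bash
python3 - <<'E'
from h import *
st(); f=grab('wrist'); print(rim(f,(.4315,.285),.074,.032,(35,52)), proj(f,(.4635,.285,.074)))
E
```

```text
t 27.7 tcp [0.4391 0.2816 0.115 ] yaw -0.026 tilt [-0.001 -0.   ] F [ 0.9  0.1 -0.7] w 0.0852 q [-0.83  0.38  0.17  2.03 -0.09  0.74 -0.63]
(array([270.18762156, 229.24550541]), array([269.5, 224.5,  43.5], dtype=float32), array([0.43116414, 0.28845955, 0.074     ])) [317.70778512 228.12000224]
```

Emit:
send_rows --motion '[{"dp": [-0.008, 0.006, 0], "rot": [0, 0, 0.02], "grip": 0.085}, {"dp": [0, 0, 0], "rot": [0, 0, 0], "grip": 0.085}, {"dp": [0, 0.0005, -0.01], "rot": [0, 0, 0], "grip": 0.085}, {"dp": [0, 0, 0], "rot": [0, 0, 0], "grip": 0.085}]'

```text
clock: 28.28
tcp_pos: [0.4318, 0.2901, 0.1078]
orientation: [-3.138, 0.006, -0.005]
contact_force: [0.1, 0.4, 0.0]
grip_width: 0.0849
```

```bash
python3 - <<'E'
from h import *
st(); f=grab('wrist','w6.png'); print(rim(f,(.4315,.287),.074,.032,(38,56)))
E
```

```text
t 28.3 tcp [0.4318 0.2901 0.1078] yaw -0.004 tilt [0.003 0.004] F [0.1 0.4 0. ] w 0.0849 q [-0.84  0.39  0.16  2.05 -0.09  0.71 -0.63]
(array([280.89574939, 242.71495433]), array([279.5, 237.5,  46.3], dtype=float32), array([0.43059669, 0.29075489, 0.074     ]))
```

View pics/w6.png

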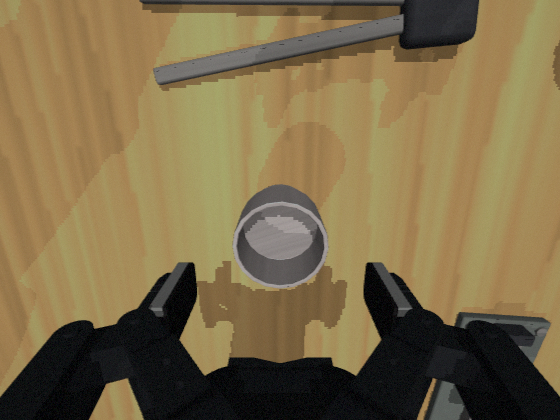

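The rim ellipse spans columns 234–327 and rows 203–290, so its centre is (280.5,246) and y≈0.2845. The Hough circle was biased. The gripper is also clear of the jacks.

Emit:
send_rows --motion '[{"dp": [-0.0005, -0.0055, 0], "rot": [0, 0, 0], "grip": 0.085}, {"dp": [0, 0, 0], "rot": [0, 0, 0], "grip": 0.085}, {"dp": [-0.0004, 0.0005, -0.018], "rot": [0, 0, 0], "grip": 0.085}, {"dp": [-0.0004, 0.0005, -0.018], "rot": [0, 0, 0], "grip": 0.085}, {"dp": [-0.0004, 0.0005, -0.018], "rot": [0, 0, 0], "grip": 0.085}, {"dp": [0, 0, -0.011], "rot": [0, 0, 0], "grip": 0.085}, {"dp": [0, 0, 0], "rot": [0, 0, 0], "grip": 0.085}]'

```text
clock: 29.2
tcp_pos: [0.4317, 0.2856, 0.0423]
orientation: [-3.136, 0.009, -0.009]
contact_force: [-0.3, -0.8, 0.3]
grip_width: 0.0853
```

```bash
python3 -c "
from h import *
st()"
```

```text
t 29.2 tcp [0.4317 0.2856 0.0423] yaw -0.006 tilt [0.006 0.006] F [-0.3 -0.8  0.3] w 0.0853 q [-0.81  0.49  0.13  2.09 -0.12  0.56 -0.6 ]
```

Emit:
send_rows --motion '[{"dp": [-0.0005, -0.001, -0.002], "rot": [-0.006, 0.006, 0], "grip": 0.085}, {"dp": [0, 0, 0], "rot": [0, 0, 0], "grip": 0.085}, {"dp": [0, 0, 0], "rot": [0, 0, 0], "grip": 0.05}, {"dp": [0, 0, 0], "rot": [0, 0, 0], "grip": 0.04}, {"dp": [0, 0, 0], "rot": [0, 0, 0], "grip": 0.04}, {"dp": [0, 0, 0], "rot": [0, 0, 0], "grip": 0.04}]'

```text
clock: 29.95
tcp_pos: [0.4322, 0.2851, 0.0422]
orientation: [-3.14, 0.009, -0.003]
contact_force: [-0.5, 0.1, -1.5]
grip_width: 0.0651
```

```bash
python3 -c "
from h import *
st()"
```

```text
t 29.9 tcp [0.4322 0.2851 0.0422] yaw -0.006 tilt [0.002 0.001] F [-0.5  0.1 -1.5] w 0.0651 q [-0.81  0.49  0.13  2.08 -0.12  0.57 -0.6 ]
```

Emit:
send_rows --motion '[{"dp": [0, 0, 0.0], "rot": [0, 0, 0], "grip": 0.04}, {"dp": [0, 0, 0.03], "rot": [0, 0, 0], "grip": 0.04}, {"dp": [0, 0, 0.05], "rot": [0, 0, 0], "grip": 0.04}, {"dp": [0, 0, 0.05], "rot": [0, 0, 0], "grip": 0.04}, {"dp": [0, 0, 0.05], "rot": [0, 0, 0], "grip": 0.04}, {"dp": [0.01, -0.02, 0.02], "rot": [0, 0, 0], "grip": 0.04}, {"dp": [0.023, -0.046, 0], "rot": [0, 0, 0], "grip": 0.04}, {"dp": [0.023, -0.046, 0], "rot": [0, 0, 0], "grip": 0.04}, {"dp": [0.023, -0.046, 0], "rot": [0, 0, 0], "grip": 0.04}, {"dp": [0.023, -0.046, 0], "rot": [0, 0, 0], "grip": 0.04}, {"dp": [0.023, -0.046, 0], "rot": [0, 0, 0], "grip": 0.04}, {"dp": [0.023, -0.046, 0], "rot": [0, 0, 0], "grip": 0.04}, {"dp": [0.023, -0.046, 0], "rot": [0, 0, 0], "grip": 0.04}, {"dp": [0.023, -0.046, 0], "rot": [0, 0, 0], "grip": 0.04}, {"dp": [0.006, -0.015, 0], "rot": [0, 0, 0], "grip": 0.04}, {"dp": [0, 0, 0], "rot": [0, 0, 0], "grip": 0.04}, {"dp": [0, 0, 0], "rot": [0, 0, 0], "grip": 0.04}]'

```text
clock: 32.08
tcp_pos: [0.6296, -0.1294, 0.2432]
orientation: [-3.141, -0.004, 0.011]
contact_force: [0.6, -0.1, -3.0]
grip_width: 0.0649
```

```bash
python3 -c "
from h import *
st()"
```

```text
t 32.1 tcp [ 0.6296 -0.1294  0.2432] yaw 0.002 tilt [-0.007  0.   ] F [ 0.6 -0.1 -3. ] w 0.0649 q [-0.2   0.44  0.42  1.64 -0.19  1.11  0.27]
```

Emit:
send_rows --motion '[{"dp": [0.003, -0.003, 0], "rot": [0, -0.007, 0], "grip": 0.04}, {"dp": [-0.0005, 0, -0.02], "rot": [0, 0, 0], "grip": 0.04}, {"dp": [0, -0.001, -0.02], "rot": [0, 0, 0], "grip": 0.04}, {"dp": [0, -0.001, -0.02], "rot": [0, 0, 0], "grip": 0.04}, {"dp": [0, 0, 0], "rot": [0, 0, 0], "grip": 0.04}, {"dp": [0, 0, 0], "rot": [0, 0, 0], "grip": 0.04}]'

```text
clock: 32.83
tcp_pos: [0.6332, -0.1258, 0.1838]
orientation: [-3.137, -0.022, -0.007]
contact_force: [-0.4, -0.2, -1.2]
grip_width: 0.0647
```

```bash
python3 - <<'E'
from h import *
st()
f=grab('scene');g=grab('side');a=f['img'];b=g['img']
p=[cv2.resize(x,(400,400),interpolation=cv2.INTER_CUBIC) for x in (a[160:280,200:320],b[90:210,200:320])]
cv2.imwrite('pics/m7.png',np.hstack(p)[:,:,::-1])
E
```

```text
t 32.8 tcp [ 0.6332 -0.1258  0.1838] yaw 0.014 tilt [0.004 0.004] F [-0.4 -0.2 -1.2] w 0.0647 q [-0.18  0.49  0.39  1.7  -0.22  0.99  0.31]
```

View pics/m7.png

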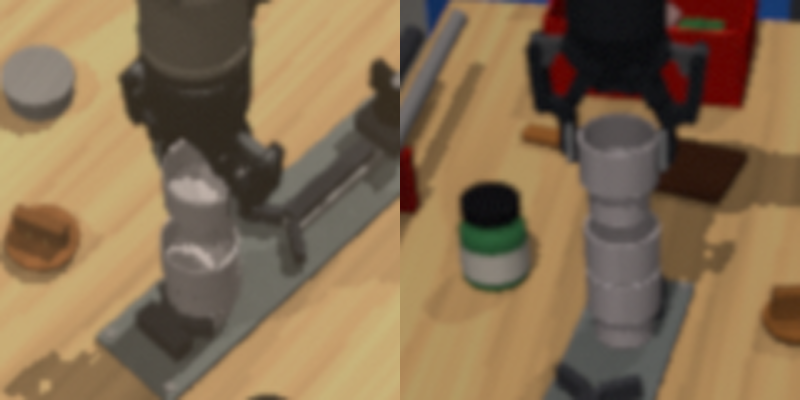

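The first two pots are nested cleanly. The held pot is in line, leaning slightly in the grip, and its chamfer should guide it in.

Emit:
send_rows --motion '[{"dp": [-0.002, -0.0065, 0], "rot": [0, 0, 0], "grip": 0.04}, {"dp": [0, 0, 0], "rot": [0, 0, 0], "grip": 0.04}, {"dp": [0, -0.0004, -0.01], "rot": [0, 0, 0], "grip": 0.04}, {"dp": [0, -0.0004, -0.01], "rot": [0, 0, 0], "grip": 0.04}, {"dp": [0, -0.0004, -0.01], "rot": [0, 0, 0], "grip": 0.04}, {"dp": [0, 0, 0], "rot": [0, 0, 0], "grip": 0.04}]'

```text
clock: 33.67
tcp_pos: [0.6311, -0.1344, 0.1523]
orientation: [-3.137, -0.021, -0.008]
contact_force: [-0.8, -0.6, -2.0]
grip_width: 0.0651
```

```bash
python3 -c "
from h import *
st()"
```

```text
t 33.7 tcp [ 0.6311 -0.1344  0.1523] yaw 0.013 tilt [0.005 0.004] F [-0.8 -0.6 -2. ] w 0.0651 q [-0.16  0.53  0.38  1.73 -0.24  0.93  0.33]
```

Base is at about 0.110, already inside the bore with no contact. Continuing to TCP z≈0.132.

Emit:
send_rows --motion '[{"dp": [0, 0.001, -0.008], "rot": [0, 0, 0], "grip": 0.04}, {"dp": [0, -0.0004, -0.006], "rot": [0, 0, 0], "grip": 0.04}, {"dp": [0, 0, -0.003], "rot": [0, 0, 0], "grip": 0.04}, {"dp": [0, 0, -0.001], "rot": [0, 0, 0], "grip": 0.04}, {"dp": [0, 0, 0], "rot": [0, 0, 0], "grip": 0.04}]'

```text
clock: 34.3
tcp_pos: [0.6315, -0.1337, 0.1333]
orientation: [-3.137, -0.021, -0.009]
contact_force: [0.7, -0.3, -1.5]
grip_width: 0.0648
```

```bash
python3 -c "
from h import *
st()"
```

```text
t 34.3 tcp [ 0.6315 -0.1337  0.1333] yaw 0.014 tilt [0.006 0.004] F [ 0.7 -0.3 -1.5] w 0.0648 q [-0.15  0.55  0.37  1.74 -0.25  0.89  0.34]
```

Emit:
send_rows --motion '[{"dp": [0, 0, -0.0015], "rot": [0, 0, 0], "grip": 0.04}, {"dp": [0, 0, -0.001], "rot": [0, 0, 0], "grip": 0.04}, {"dp": [0, 0, 0], "rot": [0, 0, 0], "grip": 0.085}, {"dp": [0, 0, 0], "rot": [0, 0, 0], "grip": 0.085}, {"dp": [0, 0, 0], "rot": [0, 0, 0], "grip": 0.085}, {"dp": [0, 0, 0.02], "rot": [0, 0, 0], "grip": 0.085}, {"dp": [0, 0, 0.04], "rot": [0, 0, 0], "grip": 0.085}, {"dp": [0, 0, 0.05], "rot": [0, 0, 0], "grip": 0.085}, {"dp": [0, 0, 0.04], "rot": [0, 0, 0], "grip": 0.085}, {"dp": [-0.03, -0.008, 0], "rot": [0, 0, 0], "grip": 0.085}, {"dp": [-0.04, -0.01, 0], "rot": [0, 0, 0], "grip": 0.085}, {"dp": [-0.04, -0.01, 0], "rot": [0, 0, 0], "grip": 0.085}, {"dp": [-0.03, -0.008, 0], "rot": [0, 0, 0], "grip": 0.085}, {"dp": [0, 0, 0], "rot": [0, 0, 0], "grip": 0.085}, {"dp": [0, 0, 0], "rot": [0, 0, 0], "grip": 0.085}]'

```text
clock: 36.17
tcp_pos: [0.4907, -0.1727, 0.3013]
orientation: [-3.138, -0.018, -0.039]
contact_force: [0.3, -0.3, -0.8]
grip_width: 0.085
```

```bash
python3 - <<'E'
from h import *
st()
f=grab('wrist','w8.png')
g=grab('scene');a=g['img']; s=grab('side')['img']
p=[cv2.resize(x,(270,300),interpolation=cv2.INTER_CUBIC) for x in (a[170:290,200:308],s[90:210,220:328])]
cv2.imwrite('pics/m8.png',np.hstack([cv2.resize(f['img'],(400,300))]+[cv2.resize(q,(200,300)) for q in p])[:,:,::-1])
import pickle;pickle.dump(f,open('w8.pkl','wb'))
E
```

```text
t 36.2 tcp [ 0.4907 -0.1727  0.3013] yaw 0.012 tilt [0.025 0.003] F [ 0.3 -0.3 -0.8] w 0.0850 q [-0.19  0.14  0.46  1.88 -0.08  1.12  0.32]
```

View pics/m8.png

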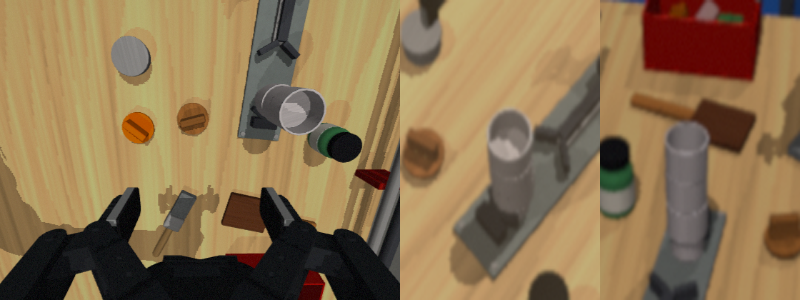

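All three pots stand in one upright stack. The wooden lid is at about (270,166) in the wrist frame, with its handle roughly along world x. I'll measure it now.

```bash
cat >> h.py <<'E'
def lidpos(f,guess):
    im=f['img'];h=cv2.cvtColor(im,cv2.COLOR_RGB2HSV)
    p=proj(f,[*guess,.02]); rr=np.linalg.norm(proj(f,[guess[0]+.033,guess[1],.016])-proj(f,[*guess,.016]))
    v=h[...,2].astype(float);H,W=v.shape
    yy,xx=np.mgrid[:H,:W];win=np.hypot(xx-p[0],yy-p[1])<2.0*rr
    sel=((h[...,2]<150)&(h[...,1]>105)&win).astype(np.uint8)
    c=max(cv2.findContours(sel,0,2)[0],key=cv2.contourArea);e=cv2.fitEllipse(cv2.convexHull(c))
    dark=((h[...,2]<95)&win).astype(np.uint8)
    return p,rr,e,ray(f,*e[0],.016)
E
python3 - <<'E'
from h import *
import pickle
f=pickle.load(open('w8.pkl','rb'));print(lidpos(f,(.48,-.172)))
c=f['img'][130:205,230:310]
h=cv2.cvtColor(c,cv2.COLOR_RGB2HSV)
for y in range(15,60,5): print(' '.join('%d/%d'%(h[y,x,2],h[y,x,1]) for x in range(5,75,5)))
cv2.imwrite('pics/w8c.png',cv2.resize(c,(560,525),interpolation=cv2.INTER_CUBIC)[:,:,::-1])
E
```

```text
(array([268.34229187, 165.87143536]), np.float64(22.549177246661934), ((269.33197021484375, 166.9024658203125), (45.11145782470703, 47.80693054199219), 10.462364196777344), array([ 0.48140039, -0.17427558,  0.016     ]))
186/110 186/125 182/123 184/114 185/125 174/126 141/181 142/185 139/183 183/127 182/123 175/122 180/118 184/111
184/105 185/125 180/123 183/114 139/191 144/181 139/180 149/185 143/178 133/178 141/159 173/127 180/119 185/109
187/104 185/124 183/125 161/139 143/185 128/181 122/182 134/175 134/179 127/175 135/179 158/129 180/115 184/107
186/106 185/120 182/130 143/189 148/177 119/182 122/182 132/184 128/187 76/181 89/183 135/181 187/115 186/108
184/104 182/125 186/123 137/184 125/182 77/192 75/194 84/176 122/188 131/187 112/184 134/188 187/110 185/106
187/102 187/119 186/122 133/171 124/173 128/175 126/180 121/183 126/184 123/185 110/178 145/181 184/111 185/108
186/103 185/119 187/123 126/176 129/182 122/186 116/189 87/170 103/171 102/183 95/177 145/137 186/108 187/106
184/103 183/121 183/127 151/127 99/178 96/186 88/183 120/185 102/178 143/184 140/171 185/119 185/112 183/109
182/105 187/121 185/124 184/122 126/123 141/177 139/178 135/191 147/186 141/163 185/116 183/124 187/109 183/107
```

View pics/w8c.png

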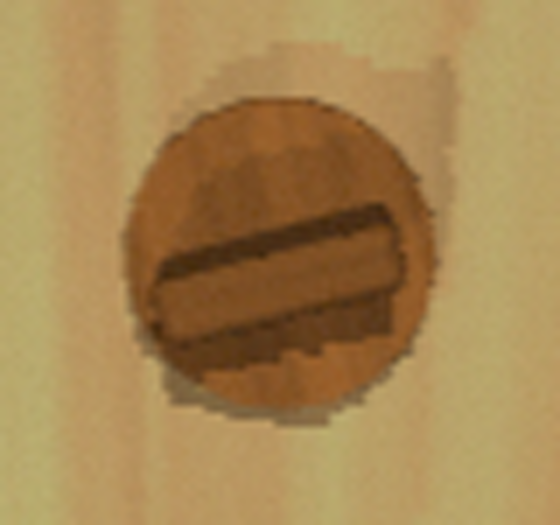

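The handle runs at about +0.27 rad and the lid is at about (0.482,-0.173). I'll turn the tool to yaw 1.84 and descend partway.

Emit:
send_rows --motion '[{"dp": [-0.004, 0, 0], "rot": [-0.003, 0.025, 0.16], "grip": 0.085}, {"dp": [-0.004, 0, -0.02], "rot": [0, 0, 0.166], "grip": 0.06}, {"dp": [0, 0, -0.02], "rot": [0, 0, 0.166], "grip": 0.06}, {"dp": [0, 0, -0.02], "rot": [0, 0, 0.166], "grip": 0.06}, {"dp": [0, 0, -0.02], "rot": [0, 0, 0.166], "grip": 0.06}, {"dp": [0, 0, -0.02], "rot": [0, 0, 0.166], "grip": 0.06}, {"dp": [0, 0, -0.02], "rot": [0, 0, 0.166], "grip": 0.06}, {"dp": [0, 0, -0.02], "rot": [0, 0, 0.166], "grip": 0.06}, {"dp": [0, 0, -0.01], "rot": [0, 0, 0.166], "grip": 0.06}, {"dp": [0, 0, 0], "rot": [0, 0, 0.166], "grip": 0.06}, {"dp": [0, 0, 0], "rot": [0, 0, 0.166], "grip": 0.06}, {"dp": [0, 0, 0], "rot": [0, 0, 0], "grip": 0.06}, {"dp": [0, 0, 0], "rot": [0, 0, 0], "grip": 0.06}]'

```text
clock: 37.95
tcp_pos: [0.4911, -0.1678, 0.1411]
orientation: [-1.827, -2.55, 0.009]
contact_force: [-0.3, 0.2, 0.0]
grip_width: 0.06
```

```bash
python3 - <<'E'
from h import *
st()
f=grab('wrist','w9.png');print(lidpos(f,(.482,-.173)))
import pickle;pickle.dump(f,open('w9.pkl','wb'))
E
```

```text
t 38.0 tcp [ 0.4911 -0.1678  0.1411] yaw 1.898 tilt [-0.007 -0.002] F [-0.3  0.2  0. ] w 0.0600 q [ 0.1   0.34  0.13  2.01 -0.06  0.8   2.16]
(array([277.40975318, 190.36356664]), np.float64(32.92568710118836), ((264.8939208984375, 180.1179656982422), (72.99481964111328, 101.97093200683594), 125.62808227539062), array([ 0.47744441, -0.18684937,  0.016     ]))
```

View pics/w9.png

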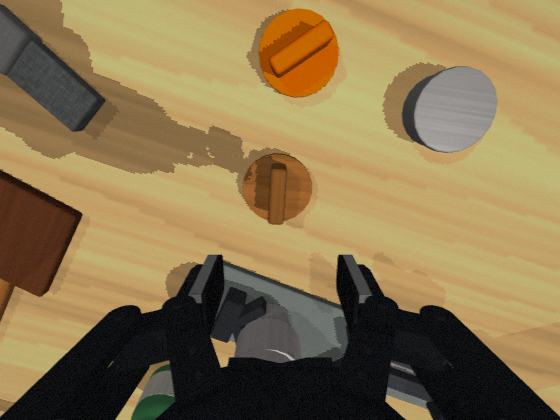

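The lid disc is centred at (277.5,188.5), giving about (0.481,-0.173), and the handle lines up with the fingers. Descending to grip it.

Emit:
send_rows --motion '[{"dp": [-0.0097, -0.0052, 0], "rot": [0.002, -0.007, 0], "grip": 0.06}, {"dp": [0, 0, 0], "rot": [0, 0, 0], "grip": 0.06}, {"dp": [0, 0, -0.02], "rot": [0, 0, 0], "grip": 0.06}, {"dp": [0, 0, -0.025], "rot": [0, 0, 0], "grip": 0.06}, {"dp": [0, 0, -0.025], "rot": [0, 0, 0], "grip": 0.06}, {"dp": [0, 0, -0.02], "rot": [0, 0, 0], "grip": 0.06}, {"dp": [0, 0, 0], "rot": [0, 0, 0], "grip": 0.06}, {"dp": [0, 0, 0], "rot": [0, 0, 0], "grip": 0.06}]'

```text
clock: 39.0
tcp_pos: [0.4816, -0.1743, 0.0509]
orientation: [1.835, 2.544, 0.003]
contact_force: [1.2, -0.6, -0.0]
grip_width: 0.06
```

```bash
python3 -c "
from h import *
st()"
```

```text
t 39.0 tcp [ 0.4816 -0.1743  0.0509] yaw 1.892 tilt [ 0.005 -0.001] F [ 1.2 -0.6 -0. ] w 0.0600 q [ 0.14  0.47  0.11  2.09 -0.09  0.58  2.2 ]
```

Emit:
send_rows --motion '[{"dp": [0, 0.001, -0.013], "rot": [0, 0.005, 0], "grip": 0.06}, {"dp": [0, 0, -0.013], "rot": [0, 0, 0], "grip": 0.06}, {"dp": [0, 0, -0.002], "rot": [0, 0, 0], "grip": 0.06}, {"dp": [0, 0, 0], "rot": [0, 0, 0], "grip": 0.03}, {"dp": [0, 0, 0], "rot": [0, 0, 0], "grip": 0.0}, {"dp": [0, 0, 0], "rot": [0, 0, 0], "grip": 0.0}, {"dp": [0, 0, 0], "rot": [0, 0, 0], "grip": 0.0}, {"dp": [0, 0, 0], "rot": [0, 0, 0], "grip": 0.0}]' --grip_force 40

```text
clock: 40.0
tcp_pos: [0.4831, -0.1736, 0.023]
orientation: [1.836, 2.545, 0.001]
contact_force: [-0.2, 0.6, -0.9]
grip_width: 0.0132
```

```bash
python3 -c "
from h import *
st()"
```

```text
t 40.0 tcp [ 0.4831 -0.1736  0.023 ] yaw 1.892 tilt [ 0.003 -0.002] F [-0.2  0.6 -0.9] w 0.0132 q [ 0.14  0.52  0.1   2.1  -0.1   0.52  2.21]
```

Lid gripped. I'll lift it, and check the top rim's position with the predicted circle drawn over fresh views.

Emit:
send_rows --motion '[{"dp": [0, 0, 0.03], "rot": [0, 0, 0], "grip": 0.0}, {"dp": [0, 0, 0.05], "rot": [0, 0, 0], "grip": 0.0}, {"dp": [0, 0, 0.05], "rot": [0, 0, 0], "grip": 0.0}, {"dp": [0, 0, 0.05], "rot": [0, 0, 0], "grip": 0.0}, {"dp": [0, 0, 0.04], "rot": [0, 0, 0], "grip": 0.0}, {"dp": [0, 0, 0], "rot": [0, 0, 0], "grip": 0.0}]'

```text
clock: 40.75
tcp_pos: [0.4808, -0.173, 0.2495]
orientation: [1.837, 2.546, 0.0]
contact_force: [0.3, 0.4, -0.9]
grip_width: 0.0139
```

```bash
python3 - <<'E'
from h import *
import pickle
st()
F=[pickle.load(open('w8.pkl','rb')),grab('scene'),grab('side')]
out=[]
for f in F:
    c=proj(f,[.632,-.133,.164]); k=7 if f is not F[0] else 5
    n=int(130/k*1.0); x0,y0=(c-n).astype(int); x0=max(x0,0);y0=max(y0,0)
    im=cv2.resize(f['img'][y0:y0+2*n,x0:x0+2*n],None,fx=k,fy=k,interpolation=cv2.INTER_CUBIC)[:,:,::-1].copy()
    th=np.linspace(0,2*np.pi,37)
    for r,col in ((.032,(0,0,255)),(.029,(0,255,0))):
        P=[proj(f,[.632+r*np.cos(t),-.133+r*np.sin(t),.164]) for t in th]
        for p in P: cv2.circle(im,tuple(int(v) for v in ((p-[x0,y0]+.5)*k)),1,col,-1)
    # scale px/mm in x,y
    print(proj(f,[.633,-.133,.164])-c,proj(f,[.632,-.132,.164])-c,k)
    out.append(cv2.resize(im,(264,264)) if im.shape[:2]!=(264,264) else im); print(im.shape)
cv2.imwrite('pics/m10.png',np.hstack(out))
E
```

```text
t 40.8 tcp [ 0.4808 -0.173   0.2495] yaw 1.892 tilt [ 0.002 -0.001] F [ 0.3  0.4 -0.9] w 0.0139 q [ 0.08  0.18  0.16  1.93 -0.03  1.03  2.15]
[1.02915533 0.00802231] [ 0.17511178 -1.04807462] 5
(260, 260, 3)
[0.29426254 0.20907129] [ 0.25009605 -0.25554255] 7
(252, 252, 3)
[-0.36625126 -0.03112459] [-0.0621259   0.20523586] 7
(252, 252, 3)
```

View pics/m10.png

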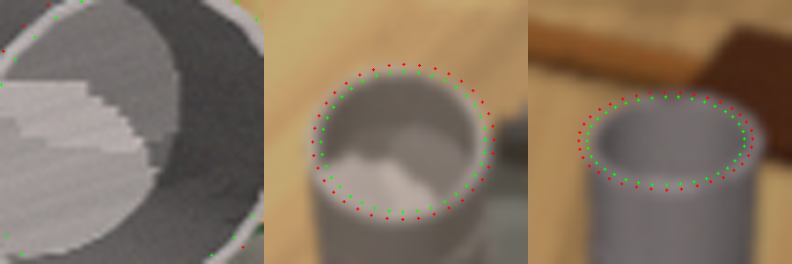

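The predicted rim circle matches the stack to about 1–2 mm in all the views (the side view suggests x is about 2 mm lower). I'll use (0.631,-0.133) and carry the lid there.

Emit:
send_rows --motion '[{"dp": [0.02, 0.005, 0], "rot": [0, 0, 0], "grip": 0.0}, {"dp": [0.028, 0.0075, 0], "rot": [0, 0, 0], "grip": 0.0}, {"dp": [0.028, 0.0075, 0], "rot": [0, 0, 0], "grip": 0.0}, {"dp": [0.028, 0.0075, 0], "rot": [0, 0, 0], "grip": 0.0}, {"dp": [0.028, 0.0075, 0], "rot": [0, 0, 0], "grip": 0.0}, {"dp": [0.018, 0.005, 0], "rot": [0, 0, 0], "grip": 0.0}, {"dp": [0, 0, 0], "rot": [0, 0, 0], "grip": 0.0}, {"dp": [0, 0, 0], "rot": [0, 0, 0], "grip": 0.0}]'

```text
clock: 41.85
tcp_pos: [0.6336, -0.1254, 0.2306]
orientation: [-1.82, -2.533, 0.017]
contact_force: [0.2, 0.6, -0.8]
grip_width: 0.0133
```

```bash
python3 -c "
from h import *
st()"
```

```text
t 41.9 tcp [ 0.6336 -0.1254  0.2306] yaw 1.895 tilt [-0.025  0.004] F [ 0.2  0.6 -0.8] w 0.0133 q [ 0.    0.44  0.13  1.62 -0.06  1.11  2.05]
```

Emit:
send_rows --motion '[{"dp": [-0.0016, -0.0075, 0], "rot": [-0.004, -0.025, 0], "grip": 0.0}, {"dp": [0, 0, -0.012], "rot": [0, 0, 0], "grip": 0.0}, {"dp": [0, 0, -0.012], "rot": [0, 0, 0], "grip": 0.0}, {"dp": [0, 0, 0], "rot": [0, 0, 0], "grip": 0.0}, {"dp": [0, 0, 0], "rot": [0, 0, 0], "grip": 0.0}]'

```text
clock: 42.48
tcp_pos: [0.6295, -0.1348, 0.2043]
orientation: [-1.836, -2.549, 0.0]
contact_force: [-0.5, -0.1, -0.6]
grip_width: 0.0134
```

```bash
python3 -c "
from h import *
st()"
```

```text
t 42.5 tcp [ 0.6295 -0.1348  0.2043] yaw 1.893 tilt [-0. -0.] F [-0.5 -0.1 -0.6] w 0.0134 q [ 0.02  0.45  0.13  1.67 -0.07  1.03  2.06]
```

Emit:
send_rows --motion '[{"dp": [0.002, 0.0017, 0], "rot": [0, 0, 0], "grip": 0.0}, {"dp": [0, 0, 0], "rot": [0, 0, 0], "grip": 0.0}, {"dp": [0, 0, -0.006], "rot": [0, 0, 0], "grip": 0.0}, {"dp": [0, 0, -0.006], "rot": [0, 0, 0], "grip": 0.0}, {"dp": [0, 0, -0.003], "rot": [0, 0, 0], "grip": 0.0}, {"dp": [0, 0, 0], "rot": [0, 0, 0], "grip": 0.0}]'

```text
clock: 43.22
tcp_pos: [0.6321, -0.1326, 0.1887]
orientation: [1.835, 2.549, 0.0]
contact_force: [0.2, 0.6, -0.5]
grip_width: 0.0134
```

```bash
python3 -c "
from h import *
st()"
```

```text
t 43.2 tcp [ 0.6321 -0.1326  0.1887] yaw 1.894 tilt [ 0.001 -0.   ] F [ 0.2  0.6 -0.5] w 0.0134 q [ 0.02  0.47  0.13  1.68 -0.07  1.    2.06]
```

Plug underside is now about 2 mm above the rim. Next are small steps down while watching the force.

Emit:
send_rows --motion '[{"dp": [0, 0, -0.003], "rot": [0, 0, 0], "grip": 0.0}, {"dp": [0, 0, -0.002], "rot": [0, 0, 0], "grip": 0.0}, {"dp": [0, 0, -0.002], "rot": [0, 0, 0], "grip": 0.0}, {"dp": [0, 0, 0], "rot": [0, 0, 0], "grip": 0.0}]'

```text
clock: 43.72
tcp_pos: [0.6323, -0.133, 0.1814]
orientation: [1.835, 2.549, 0.0]
contact_force: [-0.0, 0.2, -0.4]
grip_width: 0.0131
```

```bash
python3 -c "
from h import *
st()"
```

```text
t 43.7 tcp [ 0.6323 -0.133   0.1814] yaw 1.893 tilt [ 0.001 -0.   ] F [-0.   0.2 -0.4] w 0.0131 q [ 0.02  0.48  0.13  1.68 -0.07  0.98  2.06]
```

Emit:
send_rows --motion '[{"dp": [0, 0, -0.002], "rot": [0, 0, 0], "grip": 0.0}, {"dp": [0, 0, -0.002], "rot": [0, 0, 0], "grip": 0.0}, {"dp": [0, 0, -0.001], "rot": [0, 0, 0], "grip": 0.0}]'

```text
clock: 44.1
tcp_pos: [0.6326, -0.133, 0.1767]
orientation: [1.835, 2.548, 0.001]
contact_force: [-1.6, 0.4, 5.9]
grip_width: 0.0129
```

```bash
python3 -c "
from h import *
st()"
```

```text
t 44.1 tcp [ 0.6326 -0.133   0.1767] yaw 1.893 tilt [ 0.002 -0.   ] F [-1.6  0.4  5.9] w 0.0129 q [ 0.02  0.48  0.13  1.69 -0.07  0.97  2.06]
```

Lid seated at the expected height. I'll release and move to the knob.

Emit:
send_rows --motion '[{"dp": [0, 0, 0.0005], "rot": [0, 0, 0], "grip": 0.05}, {"dp": [0, 0, 0], "rot": [0, 0, 0], "grip": 0.05}, {"dp": [0, 0, 0], "rot": [0, 0, 0], "grip": 0.05}, {"dp": [0, 0, 0.02], "rot": [0, 0, 0], "grip": 0.06}, {"dp": [0, 0, 0.04], "rot": [0, 0, 0], "grip": 0.06}, {"dp": [0, 0, 0.04], "rot": [0, 0, 0], "grip": 0.06}, {"dp": [0.002, 0.03, 0], "rot": [0, 0, -0.09], "grip": 0.06}, {"dp": [0.003, 0.045, 0], "rot": [0, 0, -0.09], "grip": 0.06}, {"dp": [0.004, 0.045, 0], "rot": [0, 0, -0.09], "grip": 0.06}, {"dp": [0.004, 0.045, 0], "rot": [0, 0, -0.09], "grip": 0.06}, {"dp": [0.004, 0.045, -0.02], "rot": [0, 0, -0.09], "grip": 0.06}, {"dp": [0.002, 0.025, -0.03], "rot": [0, 0, -0.09], "grip": 0.06}, {"dp": [0, 0, -0.03], "rot": [0, 0, 0], "grip": 0.06}, {"dp": [0, 0, 0], "rot": [0, 0, 0], "grip": 0.06}, {"dp": [0, 0, 0], "rot": [0, 0, 0], "grip": 0.06}]'

```text
clock: 45.98
tcp_pos: [0.6513, 0.1097, 0.201]
orientation: [2.466, 1.941, 0.007]
contact_force: [-0.4, 1.0, 1.3]
grip_width: 0.0601
```

```bash
python3 -c "
from h import *
st()"
```

```text
t 46.0 tcp [0.6513 0.1097 0.201 ] yaw 1.334 tilt [0.005 0.001] F [-0.4  1.   1.3] w 0.0601 q [-0.38  0.48  0.16  1.64 -0.09  1.03  1.14]
```

Emit:
send_rows --motion '[{"dp": [0.0015, -0.0045, 0], "rot": [0, 0.005, 0.01], "grip": 0.06}, {"dp": [0, 0, 0], "rot": [0, 0, 0], "grip": 0.06}, {"dp": [0, 0, -0.03], "rot": [0, 0, 0], "grip": 0.06}, {"dp": [0, 0, -0.03], "rot": [0, 0, 0], "grip": 0.06}, {"dp": [0, 0, -0.025], "rot": [0, 0, 0], "grip": 0.06}, {"dp": [0, 0, 0], "rot": [0, 0, 0], "grip": 0.06}, {"dp": [0, 0, 0], "rot": [0, 0, 0], "grip": 0.06}]'

```text
clock: 46.85
tcp_pos: [0.6581, 0.1017, 0.1223]
orientation: [2.459, 1.946, 0.019]
contact_force: [0.4, -0.7, 0.9]
grip_width: 0.0599
```

```bash
python3 - <<'E'
from h import *
st()
cv2.imwrite('pics/m11.png',np.hstack([cv2.resize(grab('wrist')['img'],(480,360)),cv2.resize(grab('scene')['img'][150:290,210:334],(319,360))])[:,:,::-1])
E
```

```text
t 46.9 tcp [0.6581 0.1017 0.1223] yaw 1.339 tilt [0.013 0.003] F [ 0.4 -0.7  0.9] w 0.0599 q [-0.35  0.57  0.15  1.69 -0.1   0.88  1.18]
```

View pics/m11.png

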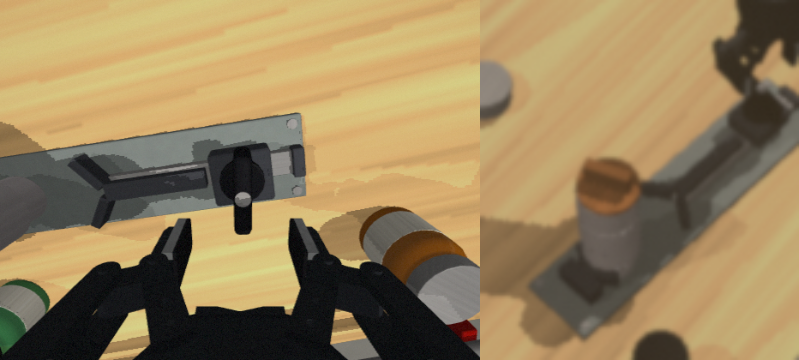

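The lid sits flat on the stack and the wing lies between the fingers. I'll descend and grip the knob.

Emit:
send_rows --motion '[{"dp": [-0.005, 0.0035, 0], "rot": [-0.003, 0.013, 0], "grip": 0.06}, {"dp": [0, 0, 0], "rot": [0, 0, 0], "grip": 0.06}, {"dp": [-0.0004, 0.0004, -0.02], "rot": [0, 0, 0], "grip": 0.06}, {"dp": [-0.0004, 0.0004, -0.02], "rot": [0, 0, 0], "grip": 0.06}, {"dp": [0, 0, -0.014], "rot": [0, 0, 0], "grip": 0.06}, {"dp": [0, 0, 0], "rot": [0, 0, 0], "grip": 0.06}, {"dp": [0, 0, 0], "rot": [0, 0, 0], "grip": 0.06}]'

```text
clock: 47.82
tcp_pos: [0.6515, 0.1067, 0.0648]
orientation: [-2.463, -1.95, 0.001]
contact_force: [-0.3, 0.7, -0.4]
grip_width: 0.0601
```

```bash
python3 -c "
from h import *
st()"
```

```text
t 47.8 tcp [0.6515 0.1067 0.0648] yaw 1.339 tilt [-0.001  0.   ] F [-0.3  0.7 -0.4] w 0.0601 q [-0.35  0.64  0.13  1.72 -0.11  0.79  1.18]
```

Emit:
send_rows --motion '[{"dp": [0.0012, -0.001, -0.0015], "rot": [0, 0, 0], "grip": 0.03}, {"dp": [0, 0, 0], "rot": [0, 0, 0], "grip": 0.0}, {"dp": [0, 0, 0], "rot": [0, 0, 0], "grip": 0.0}, {"dp": [0, 0, 0], "rot": [0, 0, 0], "grip": 0.0}, {"dp": [0, 0, 0], "rot": [0, 0, 0], "grip": 0.0}, {"dp": [0, 0, 0], "rot": [0, 0, 0], "grip": 0.0}]' --grip_force 60

```text
clock: 48.58
tcp_pos: [0.6536, 0.1055, 0.0646]
orientation: [2.462, 1.95, 0.002]
contact_force: [-0.4, 0.3, -1.8]
grip_width: 0.013
```

```bash
python3 -c "
from h import *
st()"
```

```text
t 48.6 tcp [0.6536 0.1055 0.0646] yaw 1.340 tilt [0.002 0.001] F [-0.4  0.3 -1.8] w 0.0130 q [-0.35  0.64  0.13  1.72 -0.11  0.79  1.18]
```

Emit:
send_rows --motion '[{"dp": [-0.0009, -0.01, 0], "rot": [0, 0, 0], "grip": 0.0}, {"dp": [-0.0009, -0.01, 0], "rot": [0, 0, 0], "grip": 0.0}, {"dp": [-0.0009, -0.01, 0], "rot": [0, 0, 0], "grip": 0.0}, {"dp": [-0.0009, -0.01, 0], "rot": [0, 0, 0], "grip": 0.0}, {"dp": [-0.0009, -0.01, 0], "rot": [0, 0, 0], "grip": 0.0}, {"dp": [-0.0005, -0.006, 0], "rot": [0, 0, 0], "grip": 0.0}, {"dp": [0, 0, 0], "rot": [0, 0, 0], "grip": 0.0}, {"dp": [0, 0, 0], "rot": [0, 0, 0], "grip": 0.0}]'

```text
clock: 49.58
tcp_pos: [0.6486, 0.0478, 0.0646]
orientation: [-2.461, -1.951, -0.007]
contact_force: [1.2, 2.7, -2.3]
grip_width: 0.0131
```

```bash
python3 -c "
from h import *
st()"
```

```text
t 49.6 tcp [0.6486 0.0478 0.0646] yaw 1.340 tilt [0.003 0.004] F [ 1.2  2.7 -2.3] w 0.0131 q [-0.26  0.62  0.13  1.75 -0.11  0.77  1.27]
```

Emit:
send_rows --motion '[{"dp": [-0.0004, -0.004, 0], "rot": [0, 0, 0], "grip": 0.0}, {"dp": [-0.0003, -0.003, 0], "rot": [0, 0, 0], "grip": 0.0}, {"dp": [-0.0001, -0.0015, 0], "rot": [0, 0, 0], "grip": 0.0}, {"dp": [0, 0, 0], "rot": [0, 0, 0], "grip": 0.0}]'

```text
clock: 50.08
tcp_pos: [0.6479, 0.0397, 0.0646]
orientation: [-2.46, -1.952, -0.008]
contact_force: [1.2, 3.1, -1.6]
grip_width: 0.0133
```

```bash
python3 -c "
from h import *
st()"
```

```text
t 50.1 tcp [0.6479 0.0397 0.0646] yaw 1.341 tilt [0.003 0.004] F [ 1.2  3.1 -1.6] w 0.0133 q [-0.25  0.62  0.13  1.75 -0.11  0.77  1.28]
```

Emit:
send_rows --motion '[{"dp": [-0.0001, -0.002, 0], "rot": [0, 0, 0], "grip": 0.0}, {"dp": [-0.0001, -0.002, 0], "rot": [0, 0, 0], "grip": 0.0}]'

```text
clock: 50.32
tcp_pos: [0.6476, 0.0366, 0.0646]
orientation: [-2.459, -1.952, -0.009]
contact_force: [1.6, 6.2, -2.2]
grip_width: 0.0132
```

Emit:
send_rows --motion '[{"dp": [-0.0001, -0.0015, 0], "rot": [0, 0, 0], "grip": 0.0}]'

```text
clock: 50.45
tcp_pos: [0.6476, 0.0366, 0.0646]
orientation: [-2.457, -1.952, -0.011]
contact_force: [2.3, 6.6, -3.6]
grip_width: 0.013
```

Emit:
send_rows --motion '[{"dp": [-0.0001, -0.0015, 0], "rot": [0, 0, 0], "grip": 0.0}]'

```text
clock: 50.58
tcp_pos: [0.6476, 0.0366, 0.0646]
orientation: [-2.455, -1.952, -0.013]
contact_force: [0.7, 6.6, -2.7]
grip_width: 0.0131
```

The jaw stops at y=0.0366, which is jaw ≈0.020, with a steady reaction. I'll push a little harder to confirm before tightening.

Emit:
send_rows --motion '[{"dp": [-0.0003, -0.004, 0], "rot": [0, 0, 0], "grip": 0.0}, {"dp": [-0.0003, -0.004, 0], "rot": [0, 0, 0], "grip": 0.0}]'

```text
clock: 50.82
tcp_pos: [0.6476, 0.0362, 0.0646]
orientation: [-2.447, -1.954, -0.022]
contact_force: [2.2, 10.9, -4.3]
grip_width: 0.0131
```

```bash
python3 -c "
from h import *
st()"
```

```text
t 50.8 tcp [0.6476 0.0362 0.0646] yaw 1.348 tilt [0.005 0.017] F [ 2.2 10.9 -4.3] w 0.0131 q [-0.23  0.62  0.12  1.76 -0.12  0.77  1.3 ]
```

Emit:
send_rows --motion '[{"dp": [0, -0.002, 0], "rot": [-0.01, 0, -0.14], "grip": 0.0}, {"dp": [0, -0.002, 0], "rot": [0, 0, -0.14], "grip": 0.0}, {"dp": [0, -0.002, 0], "rot": [0, 0, -0.14], "grip": 0.0}, {"dp": [0, -0.002, 0], "rot": [0, 0, -0.14], "grip": 0.0}, {"dp": [0, -0.002, 0], "rot": [0, 0, -0.14], "grip": 0.0}, {"dp": [0, -0.002, 0], "rot": [0, 0, -0.14], "grip": 0.0}]'

```text
clock: 51.58
tcp_pos: [0.647, 0.0354, 0.0646]
orientation: [-3.039, -0.767, -0.02]
contact_force: [1.5, 6.5, -2.7]
grip_width: 0.0132
```

```bash
python3 -c "
from h import *
st();print(get_obs()['moment'])"
```

```text
t 51.6 tcp [0.647  0.0354 0.0646] yaw 0.494 tilt [0.01  0.011] F [ 1.5  6.5 -2.7] w 0.0132 q [-0.39  0.64  0.35  1.77 -0.31  0.77  0.61]
[1.00076363 0.03565919 0.14346222]
```

Emit:
send_rows --motion '[{"dp": [0, -0.001, 0], "rot": [0, 0, -0.14], "grip": 0.0}, {"dp": [0, -0.001, 0], "rot": [0, 0, -0.14], "grip": 0.0}, {"dp": [0, 0, 0], "rot": [0, 0, -0.14], "grip": 0.0}, {"dp": [0, 0, 0], "rot": [0, 0, -0.12], "grip": 0.0}, {"dp": [0, 0, 0], "rot": [0, 0, -0.04], "grip": 0.0}]'

```text
clock: 52.2
tcp_pos: [0.6463, 0.0353, 0.0647]
orientation: [-3.133, 0.155, -0.019]
contact_force: [3.2, 2.0, -2.0]
grip_width: 0.0132
```

```bash
python3 -c "
from h import *
st();print(get_obs()['moment'])"
```

```text
t 52.2 tcp [0.6463 0.0353 0.0647] yaw -0.099 tilt [0.012 0.004] F [ 3.2  2.  -2. ] w 0.0132 q [-0.51  0.67  0.5   1.79 -0.44  0.79  0.12]
[ 0.29274411 -0.11508479  0.412803  ]
```

The knob is back at the tight end, with moment 0.41 N m at the stop. I'll release, retreat upwards and check.

Emit:
send_rows --motion '[{"dp": [0, 0, 0], "rot": [0, 0, 0.01], "grip": 0.05}, {"dp": [0, 0, 0], "rot": [0, 0, 0], "grip": 0.06}, {"dp": [0, 0, 0], "rot": [0, 0, 0], "grip": 0.06}, {"dp": [0, 0, 0.02], "rot": [0, 0, 0], "grip": 0.06}, {"dp": [0, 0, 0.05], "rot": [0, 0, 0], "grip": 0.06}, {"dp": [0, 0, 0.05], "rot": [0, 0, 0], "grip": 0.06}, {"dp": [0, 0.02, 0.05], "rot": [0, 0, 0], "grip": 0.06}, {"dp": [0, 0.03, 0.03], "rot": [0, 0, 0], "grip": 0.06}, {"dp": [0, 0.04, 0], "rot": [0, 0, 0], "grip": 0.06}, {"dp": [0, 0, 0], "rot": [0, 0, 0], "grip": 0.06}, {"dp": [0, 0, 0], "rot": [0, 0, 0], "grip": 0.06}]'

```text
clock: 53.58
tcp_pos: [0.6457, 0.1198, 0.2838]
orientation: [-3.133, 0.146, -0.033]
contact_force: [-0.1, 0.0, -0.0]
grip_width: 0.0596
```

```bash
python3 - <<'E'
from h import *
st()
f=grab('wrist');s=grab('side');g=grab('scene')
for ff in (f,): print(proj(ff,(.6437+.0013,.0366,.094)),proj(ff,(.6307,-.1325,.17)))
A=cv2.resize(f['img'],(400,300)); B=cv2.resize(s['img'][90:240,200:320],(240,300)); C=cv2.resize(g['img'][160:290,215:285+20],(160,300)) 
cv2.imwrite('pics/m12.png',np.hstack([A,B,C])[:,:,::-1])
E
```

```text
t 53.6 tcp [0.6457 0.1198 0.2838] yaw -0.093 tilt [0.021 0.005] F [-0.1  0.  -0. ] w 0.0596 q [-0.72  0.45  0.63  1.59 -0.28  1.17 -0.13]
[283.11366714 246.82656544] [285.90017085 405.76223653]
```

View pics/m12.png

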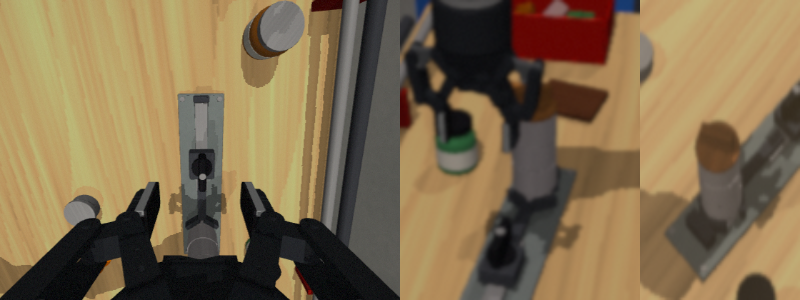

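```bash
python3 -c "
from h import *
print(hand_in()); st()"
```

```text
the job is handed in; nothing more can be done
None
the job is handed in; nothing more can be done
```

I finished the job and handed it in at about 54 s on the robot's clock; no verdict is reported.

- **What I did:** I loosened the knob by about 1.4 rad and slid the jaw back to about 0.089 m. I nested the three pots at the V stop and put the wooden lid on top. Then I slid the jaw in to about 0.020 m until it held the stack, and turned the knob back tight.
- **Checks that agreed:** Pots 1 and 2 and the lid each met resistance at the expected height. The third was released about 1 mm above its expected height and looked seated and upright afterwards. The jaw pressed with about 11 N without moving further. The knob stopped at 0.41 N m with the wing along the rack. The last pictures showed the lid on the upright stack, the jaw against it, and the arm clear.
- **Checks that disagreed:**
  - The Hough circle fit put pot B about 4 mm off, so I corrected it from the visible rim.
  - The third pot leaned slightly in the grip.
  - In the side view the top rim sat about 3 mm from where the other two views put it.
- **Not measured:** I checked for tilt only by eye, and compared no positions of the tools and jars afterwards; the arm did not come near enough to touch any of them.

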